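Fetch the sanding block from the slide-lid box

TASK

Two paint jars stand on coasters in the way of the sliding lid of the wooden box: stand both in the side tray, slide the lid fully open, take out the sanding block and lay it flat in the middle of the small plywood panel, its length along the panel's length. Then slide the lid fully shut and put each jar back upright in the middle of the very coaster it stood on at the start.

Things in the scene. Friction and masses are not known exactly. Their poses are not given: they have to be found in the camera images.
- jar_bronze: screw-lid paint jar, bronze-brown with a black ribbed lid, the taller one: a cylinder 48 mm in diameter, 66 mm high, about 110 g; origin at the centre of its underside, z up. At the start it stands centred on one of the two coasters (within 3 mm)
- jar_grey: plain grey paint jar with a clear upper part, the shorter one: a cylinder 46 mm in diameter, 60 mm high, about 70 g; origin at the centre of its underside, z up. At the start it stands centred on the other coaster (within 3 mm)
- coaster_round: round cork coaster, 66 mm in diameter, 4 mm thick, fixed to the bench in front of the box; origin at the centre of its underside. Which jar stands on it at the start varies
- coaster_square: square cork coaster, 66 x 66 mm, 4 mm thick, fixed to the bench in front of the box, 95 mm from the round one (centre to centre); origin at the centre of its underside. Which jar stands on it at the start varies
- side_tray: shallow open aluminium tray, 190 (its x) x 130 (its y) mm outside, 16 mm high, walls and floor 5 mm thick, fixed to the bench, empty, to the left or to the right of the box; origin at the centre of its underside
- store_box: light wooden box, fixed, 116 (its x) x 140 (its y) x 49 mm, walls 8 mm, floor 6 mm; origin at the centre of its underside. Its clear lid slides out in side grooves toward the box's own -x (roughly to the robot), over the coasters; lid from 40.5 to 44.5 mm above the bench, lower than the jar tops. Coaster centres: 110 mm from the box's centre along its -x, 47.5 mm to either side
- box_lid (a joint): how far the lid is slid open, m: 0 shut, 0.100 fully open (the whole inside is then uncovered from above); at the start shut or up to 8 mm open. Slides along the box's -x, friction about 1.2 N plus light damping; it cannot be lifted off
- lid_pull (a point): middle of the top face of the lid's pull, a brown wooden bar standing on the clear lid: 12 mm thick along the slide direction, 50 mm long across it (box y), 22 mm high above the lid's upper face (its top is 66.5 mm above the bench), 38 mm from the box's centre toward the box's -x when shut; moves with the lid
- sanding_block: cork sanding block, 43 (its x) x 71 (its y, the length) x 24 mm, about 60 g, loose; origin at the centre of its underside. At the start it lies inside the box on the 6 mm floor, seen through the clear lid, its length along the box's x, or nearly so
- ply_panel: small plywood panel with a thin dark line round its edge, 80 (its x) x 120 (its y, the length) x 6 mm, fixed to the bench on the other side of the box from the tray; origin at the centre of its underside

How it is judged (in metres and radians):
On the way, in this order (a step that is already met when the one before it is completed fails the run):
1. both jars stand upright in the side tray, released (x of jar_bronze in the frame of side_tray between -0.075 and 0.075 m and y of jar_bronze in the frame of side_tray between -0.045 and 0.045 m and z of each of jar_bronze, jar_grey in the frame of side_tray below 0.012 m and angle between each of jar_bronze, jar_grey's own z axis and vertical below 0.15 rad and linear speed of each of jar_bronze, jar_grey below 0.03 m/s and contact force between the fingers and jar_bronze below 0.2 N and x of jar_grey in the frame of side_tray between -0.075 and 0.075 m and y of jar_grey in the frame of side_tray between -0.045 and 0.045 m and contact force between the fingers and jar_grey below 0.2 N), for 0.2 s.
2. the lid is slid open (more than 90 mm) (value of joint box_lid above 0.09 m), for 0.1 s.
3. the sanding block lies on the middle of the panel, along it, released (horizontal distance between sanding_block and ply_panel below 0.012 m and angle between the y axis of sanding_block and the y axis of ply_panel, either way round below 0.2 rad and angle between sanding_block's own z axis and vertical below 0.1 rad and z of sanding_block in the frame of ply_panel between 0.003 and 0.01 m and linear speed of sanding_block below 0.02 m/s and contact force between the fingers and sanding_block below 0.2 N), for 0.2 s.
At the end, for the whole second after the job is handed in: The sanding block lies flat on the panel, centre within 12 mm of the panel's centre and its length within 0.2 rad of the panel's length; the lid is shut to within 5 mm; each jar stands upright on the coaster it started on, within 12 mm of where it stood; all is released and at rest (all of step 3 and value of joint box_lid below 0.005 m and distance of each of jar_bronze, jar_grey from where it was at the start of the episode below 0.012 m and angle between each of jar_bronze, jar_grey's own z axis and vertical below 0.1 rad and linear speed of each of jar_bronze, jar_grey below 0.02 m/s and contact force between the fingers and jar_bronze below 0.2 N and contact force between the fingers and jar_grey below 0.2 N); the robot touches nothing.
It fails at once if a jar is knocked over (tipped more than about 45 degrees) (angle between any of jar_bronze, jar_grey's own z axis and vertical above 0.8 rad).
It also fails if it takes over 144 s, if anything falls off the work surface, if the arm or the gripper's body presses on something with over 40 N, if the wrist force passes 120 N, or if a joint passes its speed limit or range.

ROBOT

A 6-joint arm with a two-finger parallel gripper is mounted at the origin on a cart in front of the work surface, level with it; the furniture and walls round the work are solid. World frame = base frame: x ahead of the robot, y to its left, z up, the work surface at z = 0. Lengths are in mm, angles in rad, forces in N, time in s.
With the tool pointing down it reaches from about 350 to 875 mm from the base axis. Payload 4.2 kg.
Tool frame: the origin (TCP) lies midway between the tips of the shut fingers; the grasp point (between the pads) lies 19 mm behind it; z points along the fingers, y is the direction in which the jaws open and shut (so a half turn about z gives the same grasp; the last joint's range is limited). The gripper opens to 85 mm and grips with 20 to 120 N. Pads are 22 mm wide; open, the fingers measure 114 mm over their backs; the gripper's body (76 mm by 85 mm) begins 54 mm behind the grasp point. The pads swing forward as they close: fully open they stand 13 mm farther back than shut.
Start: joints at [1.397, 0.385, 0.008, 0, -1.194, -0.259], TCP at [262.1, 567.365, 231.312] pointing down, gripper open.
Joint ranges: [-3.14, 3.14], [-1.21, 2.06], [-1.07, 1.41], [-3.16, 2.05], [-2.99, -0.16], [-3.1, 3.1]. Speed limits (rad/s): [2.79, 2.79, 3.14, 3.14, 3.14, 3.14].

INTERFACE

Orientations are given as a unit quaternion [x, y, z, w].
In Python, from bench import arm gives the robot as it stands.
- The arm moves only by the tool send_rows, never from a script. Its arguments are lists of equal length, an entry for each row: "translation": the shift along the tool's x, y, z in mm, a list of three; "dr": the turn, a rotation vector about the tool's x, y, z in degrees, a list of three; "grip": the finger opening in mm, from 0 to 85.4. In form: {"translation": [[dx, dy, dz], ...], "dr": [[ax, ay, az], ...], "grip": [grip, ...]}. A call has exactly 5 rows; each row shifts and turns the commanded pose from where the row before left it, along the tool's axes as they then stand; what a row does not reach is not made up. A row lasts 1/8 s, in which the tool goes at most 62.5 mm and 10.7 degrees, less where a joint would pass 70% of its speed; a pose out of reach is approached as far as the arm can. A call with a gripper value outside its range is refused whole. The fingers move at their own pace and stop on an object; the grip force is fixed at half the most. Time passes only in rows, so rows that do not move let the fingers close, or fill a call up. It gives the time, the measured TCP pose, the force and the opening at its end, in the units of the state.
- arm.read_state(): the state, without advancing time (a new reading comes with each control period).
- arm.get_image(name): name is "scene" or "top"; returns the picture (480x640x3 uint8, red, green, blue); there is no depth.
- arm.camera_info(name): a dict with "fx", "fy", "cx", "cy" (pixels), "cam_to_world" (4x4, takes a point from camera to world coordinates). Camera axes: x right, y down, z forward; pixel columns grow to the right and rows downward; lengths in mm; the calibration is good to about 2 mm. A picture is of the moment at which its call begins. camera_info takes no time and is no camera call.
- arm.job_done(): hands the job in, once; it reports no verdict.
Trained networks look in the newest picture that a camera, given by its name, has taken for a name from the list of things; names that differ only in an ending like _2 or _b are one class to them, and where a whole thing is asked for, a point or a joint stands for the part that bears it (a point fixed in the world has none). Each returns a list of dicts, best first, with "confidence" (0 to 1); they miss things now and then, are a little off and sometimes report something else, mostly with a low value. They report only what shows in the picture. A call takes as long as a camera call.
- arm.search_frame(thing, camera): "xyz" ([x, y, z] in mm, in world coordinates, good to about 4 mm: the middle of the surface that is visible of it).
- arm.place_of(thing, camera): "xyz" ([x, y, z] in mm, in world coordinates, good to about 4 mm: a listed point, or the origin of a listed thing).
The state is a dict: "clock": time; "joints": joint angles; "joint_vel": joint speeds; "joint_efforts": joint torques, N m; "position": TCP position; "ee_rot": TCP orientation; "contact_force": force on the tool from outside, world axes, zero at the start; "wrist_torque": the same for the moment, N m; "gripper_width": finger opening in mm.
Only numpy, scipy, OpenCV 4.12 (cv2) and the standard library are available. Lean on these libraries where they do the work, as an engineer would, in place of code of your own. Each camera call takes 0.05 s, during which the arm holds its last target.

## Working session

There is one attempt and no reset: what is moved stays moved. The work goes in short steps, Python scripts to look and compute and a tool call to move; the robot and the scene stay as the last step left them, time stands still between calls to the robot, and variables do not carry over. Pictures are saved under pics/ and viewed, and the job is handed in when it is done.

Besides the shell and the picture viewer there is one more tool, called after ">>>" as a command line: name --argument value ..., lists and objects as JSON in quotes. send_rows: Moves the arm, as the interface text tells. Its arguments: {"type":"object","properties":{"translation":{"type":"array"},"dr":{"type":"array"},"grip":{"type":"array"}},"required":["translation","dr","grip"]}

```bash
ls; mkdir -p pics; python3 - <<'E'
from bench import arm
import cv2,numpy as np
s=arm.read_state();print(s)
for c in("scene","top"):
    im=arm.get_image(c);cv2.imwrite(f"pics/a_{c}.png",im[:,:,::-1]);i=arm.camera_info(c);print(c,i['fx'],i['cx'],i['cy'],np.round(i['cam_to_world'],3).tolist())
for t in ["jar_bronze","jar_grey","coaster_round","coaster_square","side_tray","store_box","lid_pull","sanding_block","ply_panel"]:
    for c in("scene","top"):
        print(t,c,[(np.round(d['xyz']).tolist(),round(d['confidence'],2)) for d in arm.place_of(t,c)[:2]])
print(arm.read_state()['clock'])
E
```

```text
pics
{'clock': 0.0, 'joints': array([ 1.39657620e+00,  3.85596759e-01,  6.63971271e-03, -4.88412330e-04,
       -1.19395455e+00, -2.58586474e-01]), 'joint_vel': array([ 0.00103057,  0.00125544,  0.00102425,  0.00248859,  0.00082324,
       -0.00201618]), 'joint_efforts': array([-1.39019294e-04, -3.92286336e+01,  1.88395929e+01,  4.18619916e+00,
       -4.77646419e-03, -1.53355995e-06]), 'position': array([261.88989634, 566.86605858, 230.20428996]), 'ee_rot': array([ 9.76656120e-01, -2.14806083e-01, -1.82172347e-04,  1.06626509e-03]), 'contact_force': array([-0.9541404 ,  0.53179755,  0.56396904]), 'wrist_torque': array([-0.02049872,  0.01157812, -0.0085633 ]), 'gripper_width': 85.31210157857431}
scene 505.18749148061715 324.5580229512579 238.80456538155403 [[-0.488, -0.502, 0.714, -111.02], [-0.873, 0.274, -0.404, 376.162], [0.008, -0.82, -0.572, 609.539], [0.0, 0.0, 0.0, 1.0]]
top 470.5314632275045 318.7566737482072 237.28181517529703 [[0.004, -0.989, 0.148, 417.217], [-1.0, -0.004, 0.0, 22.487], [0.0, -0.148, -0.989, 1157.117], [0.0, 0.0, 0.0, 1.0]]
jar_bronze scene [([527.0, -1.0, 1.0], 0.6), ([539.0, 96.0, 5.0], 0.5)]
jar_bronze top [([531.0, 2.0, 2.0], 0.61)]
jar_grey scene [([540.0, 92.0, 4.0], 0.92)]
jar_grey top [([542.0, 94.0, 4.0], 0.64)]
coaster_round scene [([541.0, 97.0, 1.0], 0.7)]
coaster_round top [([544.0, 92.0, 3.0], 0.8)]
coaster_square scene [([532.0, -5.0, -2.0], 0.86)]
coaster_square top [([530.0, 2.0, 0.0], 0.9)]
side_tray scene [([482.0, -271.0, -2.0], 0.61)]
side_tray top [([483.0, -276.0, -0.0], 0.77)]
store_box scene [([647.0, 30.0, 1.0], 0.87)]
store_box top [([646.0, 34.0, -2.0], 0.66)]
lid_pull scene [([608.0, 42.0, 61.0], 0.63)]
lid_pull top [([604.0, 37.0, 67.0], 0.91), ([528.0, 1.0, 2.0], 0.5)]
sanding_block scene []
sanding_block top []
ply_panel scene [([509.0, 314.0, -1.0], 0.73)]
ply_panel top [([508.0, 319.0, -3.0], 0.89)]
1.0
```

View pics/a_scene.png

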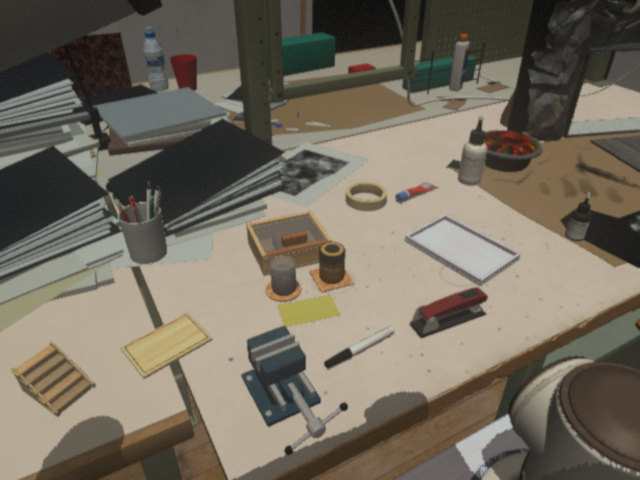

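View pics/a_top.png

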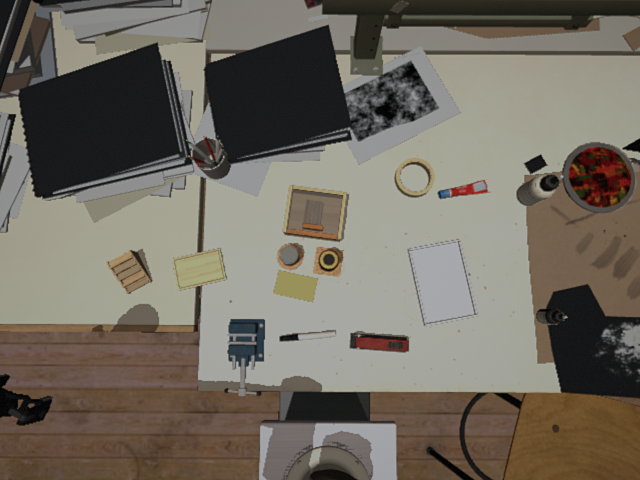

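```bash
python3 - <<'E'
import cv2
im=cv2.imread("pics/a_top.png")
def c(n,x0,y0,w,h,k):
    cv2.imwrite(n,cv2.resize(im[y0:y0+h,x0:x0+w],None,fx=k,fy=k,interpolation=cv2.INTER_CUBIC))
c("pics/b_box.png",270,175,96,72+40,5)
c("pics/b_panel.png",160,235,80,65,8)
c("pics/b_tray.png",395,230,96,105,5)
E
```

```text
(no output)
```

View pics/b_box.png

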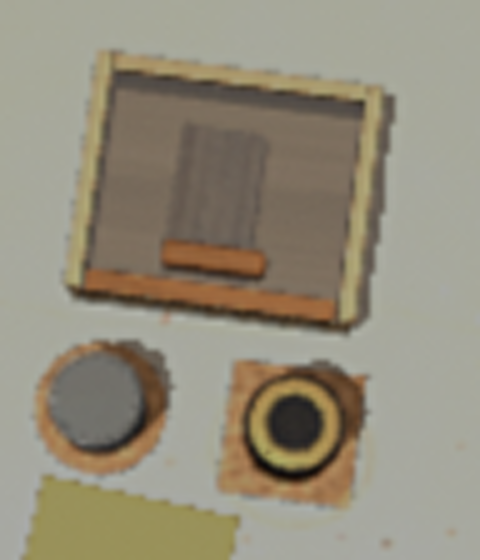

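View pics/b_panel.png

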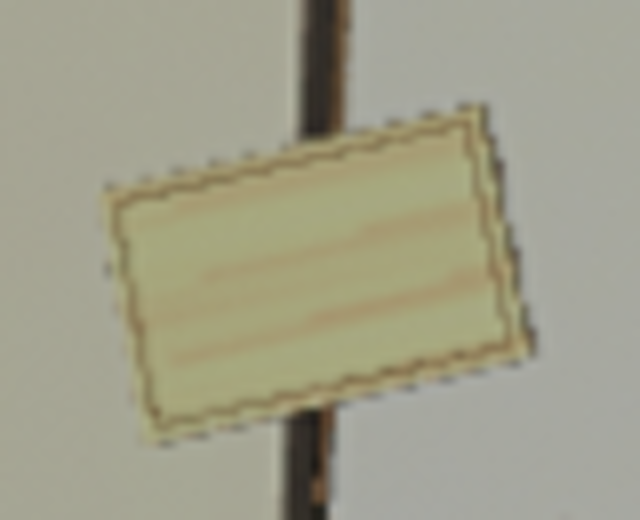

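View pics/b_tray.png

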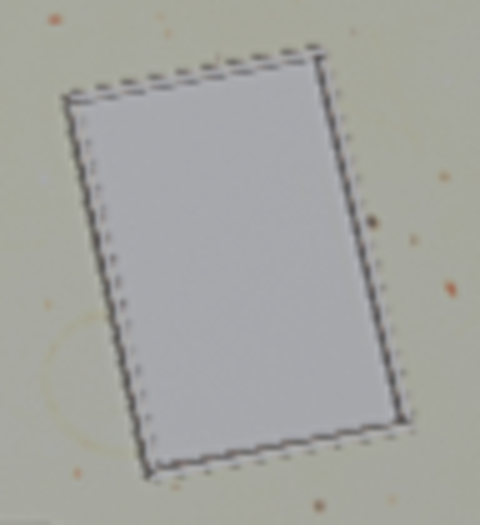

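```bash
cat > h.py <<'E'
import numpy as np
from bench import arm
def px(cam,uv,z):
    i=arm.camera_info(cam);T=np.array(i['cam_to_world'])
    d=T[:3,:3]@np.array([(uv[0]-i['cx'])/i['fx'],(uv[1]-i['cy'])/i['fy'],1]);o=T[:3,3]
    return o+d*(z-o[2])/d[2]
def proj(cam,p):
    i=arm.camera_info(cam);T=np.linalg.inv(np.array(i['cam_to_world']));q=T@np.append(p,1)
    return np.array([q[0]/q[2]*i['fx']+i['cx'],q[1]/q[2]*i['fy']+i['cy']])
E
python3 - <<'E'
from h import *
def pts(l,off,k,z): return np.array([px("top",(np.array(p)+.5)/k+off-.5,z)[:2] for p in l])
def rep(n,P):
    print(n,np.round(P,1).tolist(),'c',np.round(P.mean(0),1)); 
    for j in range(len(P)):
        d=P[(j+1)%len(P)]-P[j]; print('   len',round(np.hypot(*d),1),'ang',round(np.degrees(np.arctan2(d[1],d[0])),1))
b=np.array([270,175])
rep('boxtop',pts([(98,50),(384,87),(353,330),(69,291)],b,5,49))
rep('pull',pts([(163,239),(267,252),(265,268),(162,258)],b,5,66.5))
rep('square',pts([(235,360),(368,377),(350,508),(217,490)],b,5,4))
rep('grey',pts([(97,398)],b,5,64)); rep('bronze',pts([(295,422)],b,5,70))
rep('round',pts([(102,405)],b,5,4))
rep('panel',pts([(105,187),(482,105),(533,350),(150,440)],np.array([160,235]),8,6))
rep('tray',pts([(66,95),(322,48),(405,422),(148,477)],np.array([395,230]),5,16))
rep('block',pts([(183,125),(268,135),(252,250),(168,240)],b,5,30))
E
```

```text
boxtop [[712.2, 95.0], [694.3, -43.5], [575.7, -28.2], [593.9, 107.3]] c [644.   32.7]
   len 139.6 ang -97.3
   len 119.7 ang 172.7
   len 136.6 ang 82.3
   len 118.9 ang -5.9
pull [[616.1, 62.0], [610.1, 13.0], [602.4, 13.9], [607.0, 62.4]] c [608.9  37.8]
   len 49.4 ang -97.0
   len 7.7 ang 173.1
   len 48.7 ang 84.6
   len 9.1 ang -2.4
square [[566.9, 28.1], [558.7, -37.5], [494.1, -28.5], [502.6, 36.7]] c [ 5.306e+02 -3.000e-01]
   len 66.2 ang -97.1
   len 65.3 ang 172.0
   len 65.7 ang 82.5
   len 64.8 ang -7.6
grey [[540.9, 92.3]] c [540.9  92.3]
   len 0.0 ang 0.0
bronze [[529.4, -0.2]] c [ 5.294e+02 -2.000e-01]
   len 0.0 ang 0.0
round [[544.3, 93.6]] c [544.3  93.6]
   len 0.0 ang 0.0
panel [[537.1, 381.7], [563.0, 266.7], [487.7, 248.5], [459.9, 364.1]] c [511.9 315.3]
   len 117.8 ang -77.3
   len 77.5 ang -166.4
   len 118.9 ang 103.5
   len 79.2 ang 12.8
tray [[561.3, -194.8], [585.0, -320.8], [404.2, -353.3], [377.8, -229.5]] c [ 482.1 -274.6]
   len 128.3 ang -79.3
   len 183.7 ang -169.8
   len 126.6 ang 102.0
   len 186.8 ang 10.7
block [[679.6, 54.1], [674.7, 12.4], [617.5, 20.0], [622.3, 60.9]] c [648.5  36.8]
   len 42.0 ang -96.6
   len 57.8 ang 172.4
   len 41.2 ang 83.3
   len 57.7 ang -6.8
```

```bash
cat >> h.py <<'E'
from scipy.spatial.transform import Rotation as R
import sys,json
def plan(*wps):
    """wps: (x,y,z,yaw,nrows)"""
    s=arm.read_state();p=np.array(s['position']);q=R.from_quat(s['ee_rot']);tr=[];dr=[]
    for x,y,z,yaw,n in wps:
        a=np.radians(yaw);tgt=R.from_matrix(np.array([[np.cos(a),np.sin(a),0],[np.sin(a),-np.cos(a),0],[0,0,-1.]]))
        step=(np.array([x,y,z])-p)/n
        rv=np.degrees((q.inv()*tgt).as_rotvec());dv=np.round(rv/n,1)
        for k in range(n):
            t=np.round(q.inv().apply((np.array([x,y,z])-p)/(n-k)),1)
            tr.append(t.tolist());dr.append(dv.tolist())
            p=p+q.apply(t);q=q*R.from_rotvec(dv,degrees=True)
    for j in range(0,len(tr),5): print(tr[j:j+5],dr[j:j+5])
    x=q.as_matrix()[:,0];print('end',np.round(p,1),np.degrees(np.arctan2(x[1],x[0])).round(1))
def st():
    s=arm.read_state();x=R.from_quat(s['ee_rot']).as_matrix();print(round(s['clock'],2),np.round(s['position'],1),'yaw',np.degrees(np.arctan2(x[1,0],x[0,0])).round(1),'F',np.round(s['contact_force'],1),'w',round(s['gripper_width'],1),'j6',round(s['joints'][5],2))
E
python3 -c "
from h import *
plan((541,92.5,180,-7.3,15))"
```

```text
[[30.2, 20.9, 3.4], [29.7, 21.6, 3.4], [29.3, 22.2, 3.4], [28.8, 22.8, 3.4], [28.3, 23.4, 3.4]] [[-0.0, -0.0, -1.2], [-0.0, -0.0, -1.2], [-0.0, -0.0, -1.2], [-0.0, -0.0, -1.2], [-0.0, -0.0, -1.2]]
[[27.8, 24.0, 3.4], [27.3, 24.5, 3.4], [26.8, 25.1, 3.4], [26.2, 25.7, 3.4], [25.7, 26.2, 3.5]] [[-0.0, -0.0, -1.2], [-0.0, -0.0, -1.2], [-0.0, -0.0, -1.2], [-0.0, -0.0, -1.2], [-0.0, -0.0, -1.2]]
[[25.1, 26.8, 3.4], [24.6, 27.3, 3.5], [24.0, 27.8, 3.4], [23.4, 28.2, 3.5], [22.8, 28.7, 3.4]] [[-0.0, -0.0, -1.2], [-0.0, -0.0, -1.2], [-0.0, -0.0, -1.2], [-0.0, -0.0, -1.2], [-0.0, -0.0, -1.2]]
end [541.   92.5 180. ] -6.8
```

>>> send_rows --translation '[[30,21,3.4],[30,21.5,3.4],[29,22,3.4],[29,23,3.4],[28,23.5,3.4]]' --dr '[[0,0,-1.2],[0,0,-1.2],[0,0,-1.2],[0,0,-1.2],[0,0,-1.2]]' --grip '[85,85,85,85,85]'

```text
clock: 1.62
position: [355.4, 408.0, 214.4]
ee_rot: [0.987, -0.163, 0.0, -0.0]
contact_force: [-0.2, -0.2, -0.4]
gripper_width: 84.6
```

>>> send_rows --translation '[[28,24,3.4],[27,24.5,3.4],[27,25,3.4],[26,25.5,3.4],[26,26,3.4]]' --dr '[[0,0,-1.2],[0,0,-1.2],[0,0,-1.2],[0,0,-1.2],[0,0,-1.2]]' --grip '[85,85,85,85,85]'

```text
clock: 2.25
position: [448.7, 250.3, 197.5]
ee_rot: [0.994, -0.111, 0.0, -0.0]
contact_force: [-0.1, 0.3, -0.8]
gripper_width: 84.9
```

>>> send_rows --translation '[[25,27,3.4],[24.5,27,3.4],[24,28,3.4],[23,28,3.4],[23,28.5,3.4]]' --dr '[[0,0,-1.2],[0,0,-1.1],[0,0,-1.1],[0,0,-1.1],[0,0,-1.1]]' --grip '[85,85,85,85,85]'

```text
clock: 2.88
position: [541.0, 92.1, 180.4]
ee_rot: [0.998, -0.062, 0.0, -0.0]
contact_force: [1.2, -0.3, 0.4]
gripper_width: 84.7
```

```bash
python3 -c "
from h import *
st()
plan((541,92.5,100,-7.3,5),(541,92.5,22,-7.3,5))"
```

```text
2.88 [541.   92.1 180.4] yaw -7.2 F [ 1.2 -0.3  0.4] w 84.7 j6 0.98
[[-0.0, -0.1, 16.1], [-0.0, -0.1, 16.1], [-0.0, -0.1, 16.1], [-0.0, -0.0, 16.1], [-0.1, -0.1, 16.0]] [[-0.0, -0.0, 0.0], [-0.0, -0.0, 0.0], [-0.0, -0.0, 0.0], [-0.0, -0.0, 0.0], [-0.0, -0.0, 0.0]]
[[0.0, 0.0, 15.6], [0.0, 0.0, 15.6], [0.0, 0.0, 15.6], [0.0, 0.0, 15.6], [0.0, 0.1, 15.6]] [[-0.0, -0.0, 0.0], [-0.0, -0.0, 0.0], [-0.0, -0.0, 0.0], [-0.0, -0.0, 0.0], [-0.0, -0.0, 0.0]]
end [541.   92.5  22. ] -7.2
```

>>> send_rows --translation '[[0,0,20],[0,0,20],[0,0,20],[0,0,20],[0,0,20]]' --dr '[[0,0,0],[0,0,0],[0,0,0],[0,0,0],[0,0,0]]' --grip '[85,85,85,85,85]'

```text
clock: 3.5
position: [540.6, 93.2, 79.9]
ee_rot: [0.998, -0.063, 0.0, -0.0]
contact_force: [0.2, 0.2, 0.9]
gripper_width: 84.9
```

>>> send_rows --translation '[[0,0,20],[0,0,20],[0,0,18],[0,0,0],[0,0,0]]' --dr '[[0,0,0],[0,0,0],[0,0,0],[0,0,0],[0,0,0]]' --grip '[85,85,85,85,85]'

```text
clock: 4.12
position: [541.0, 93.4, 23.0]
ee_rot: [0.998, -0.063, 0.001, -0.0]
contact_force: [0.9, -0.1, 0.4]
gripper_width: 85.2
```

```bash
python3 - <<'E'
from h import *
import cv2
st()
for c in("scene","top"):
    im=arm.get_image(c)[:,:,::-1];cv2.imwrite(f"pics/c_{c}.png",cv2.resize(im[190:310,230:390],None,fx=5,fy=5))
E
```

```text
4.12 [541.   93.4  23. ] yaw -7.2 F [ 0.9 -0.1  0.4] w 85.2 j6 0.98
```

View pics/c_scene.png

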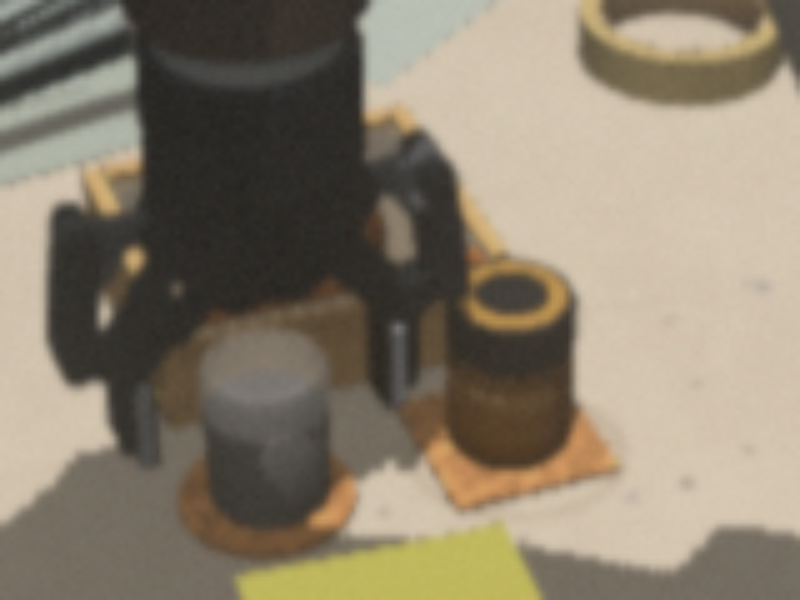

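View pics/c_top.png

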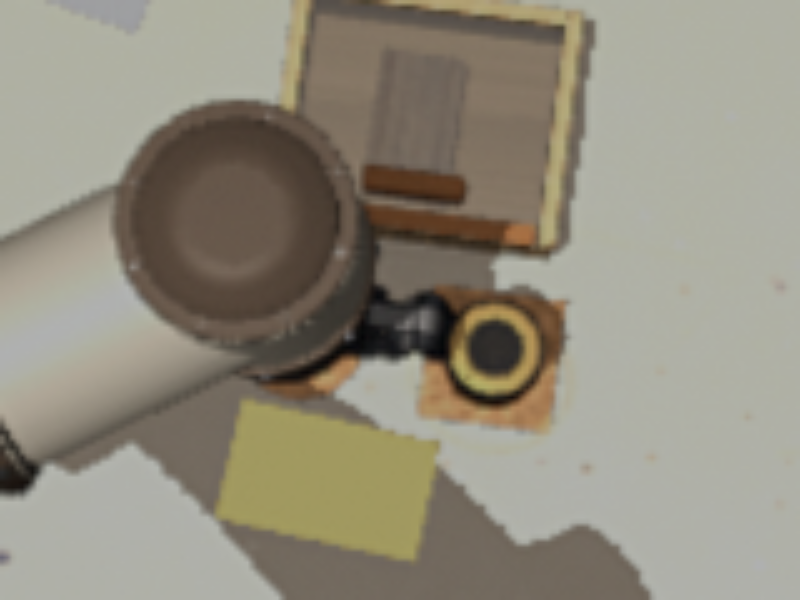

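```bash
python3 - <<'E'
from h import *
a=np.radians(-7.2);ty=np.array([np.sin(a),-np.cos(a),0])
for s in(-1,1):
  for r in (42.5,57):
    print(s,r,(proj("scene",np.array([541,93.4,36])+s*r*ty)-[230,190])*5)
print((proj("scene",np.array([541,93,4.]))-[230,190])*5,(proj("scene",np.array([541,93,64.]))-[230,190])*5)
E
```

```text
-1 42.5 [147.65946375 453.66370684]
-1 57 [107.85755611 463.31292655]
1 42.5 [373.13168576 399.0022311 ]
1 57 [410.30695381 389.98979048]
[266.53013471 493.57997564] [259.88383689 363.82335129]
```

>>> send_rows --translation '[[0,0,0],[0,0,0],[0,0,0],[0,0,0],[0,0,0]]' --dr '[[0,0,0],[0,0,0],[0,0,0],[0,0,0],[0,0,0]]' --grip '[60,52,40,30,30]'

```text
clock: 4.85
position: [540.8, 93.3, 22.9]
ee_rot: [0.998, -0.063, 0.001, -0.0]
contact_force: [-0.9, -0.3, 5.4]
gripper_width: 43.6
```

>>> send_rows --translation '[[0,0,0],[0,0,0],[0,0,0],[0,0,0],[0,0,0]]' --dr '[[0,0,0],[0,0,0],[0,0,0],[0,0,0],[0,0,0]]' --grip '[30,30,30,30,30]'

```text
clock: 5.48
position: [540.8, 93.3, 22.9]
ee_rot: [0.998, -0.063, 0.0, -0.0]
contact_force: [-1.4, -0.9, 5.8]
gripper_width: 44.0
```

```bash
python3 - <<'E'
from h import *
st()
a=np.radians(10.5);ux=np.array([np.cos(a),np.sin(a)])
for s in(-45,45): print(s,np.array([482,-274.6])+s*ux)
E
```

```text
5.47 [540.8  93.3  22.9] yaw -7.2 F [-1.4 -0.9  5.8] w 44.0 j6 0.98
-45 [ 437.75352916 -282.80059865]
45 [ 526.24647084 -266.39940135]
```

```bash
python3 - <<'E'
from h import *
plan((540.8,93.3,130,-7.2,5),(526,-266,130,-7.2,10),(526,-266,26,-7.2,5))
E
```

```text
[[0.0, 0.0, -21.4], [0.0, 0.0, -21.4], [0.0, 0.0, -21.4], [0.1, 0.0, -21.5], [0.0, 0.0, -21.4]] [[-0.0, -0.0, 0.0], [-0.0, -0.0, 0.0], [-0.0, -0.0, 0.0], [-0.0, -0.0, 0.0], [-0.0, -0.0, 0.0]]
[[3.0, 35.8, -0.0], [3.0, 35.8, -0.0], [3.0, 35.8, -0.0], [3.0, 35.8, -0.0], [3.0, 35.9, -0.0]] [[-0.0, -0.0, 0.0], [-0.0, -0.0, 0.0], [-0.0, -0.0, 0.0], [-0.0, -0.0, 0.0], [-0.0, -0.0, 0.0]]
[[3.0, 35.8, -0.0], [3.1, 35.9, -0.0], [3.0, 35.8, -0.0], [3.1, 35.9, -0.1], [3.0, 35.8, -0.0]] [[-0.0, -0.0, 0.0], [-0.0, -0.0, 0.0], [-0.0, -0.0, 0.0], [-0.0, -0.0, 0.0], [-0.0, -0.0, 0.0]]
[[-0.0, 0.0, 20.8], [-0.0, 0.0, 20.8], [-0.0, 0.0, 20.8], [-0.0, 0.0, 20.8], [-0.1, 0.1, 20.8]] [[-0.0, -0.0, 0.0], [-0.0, -0.0, 0.0], [-0.0, -0.0, 0.0], [-0.0, -0.0, 0.0], [-0.0, -0.0, 0.0]]
end [ 526. -266.   26.] -7.2
```

>>> send_rows --translation '[[0,0,-10],[0,0,-20],[0,0,-30],[0,0,-30],[0,0,-20]]' --dr '[[0,0,0],[0,0,0],[0,0,0],[0,0,0],[0,0,0]]' --grip '[30,30,30,30,30]'

```text
clock: 6.1
position: [540.4, 93.2, 133.8]
ee_rot: [0.998, -0.063, 0.0, -0.0]
contact_force: [0.0, 0.2, -0.8]
gripper_width: 44.4
```

>>> send_rows --translation '[[1,15,0],[3,30,0],[3,40,0],[3,40,0],[3,40,0]]' --dr '[[0,0,0],[0,0,0],[0,0,0],[0,0,0],[0,0,0]]' --grip '[30,30,30,30,30]'

```text
clock: 6.72
position: [530.9, -74.2, 130.8]
ee_rot: [0.998, -0.063, -0.002, 0.0]
contact_force: [1.2, 0.4, -1.2]
gripper_width: 43.9
```

>>> send_rows --translation '[[4,45,0],[4,45,0],[4,45,0],[4,40,0],[2,18,0]]' --dr '[[0,0,0],[0,0,0],[0,0,0],[0,0,0],[0,0,0]]' --grip '[30,30,30,30,30]'

```text
clock: 7.35
position: [524.4, -268.1, 130.5]
ee_rot: [0.998, -0.064, -0.002, -0.0]
contact_force: [0.0, 0.9, 0.7]
gripper_width: 43.8
```

>>> send_rows --translation '[[0,0,20],[0,0,25],[0,0,25],[0,0,20],[0,0,10]]' --dr '[[0,0,0],[0,0,0],[0,0,0],[0,0,0],[0,0,0]]' --grip '[30,30,30,30,30]'

```text
clock: 7.98
position: [524.8, -265.4, 30.3]
ee_rot: [0.998, -0.063, -0.002, -0.0]
contact_force: [0.2, -0.1, -0.5]
gripper_width: 44.1
```

>>> send_rows --translation '[[0,0,3],[0,0,2],[0,0,1],[0,0,0],[0,0,0]]' --dr '[[0,0,0],[0,0,0],[0,0,0],[0,0,0],[0,0,0]]' --grip '[30,30,30,30,30]'

```text
clock: 8.6
position: [526.5, -266.0, 26.7]
ee_rot: [0.998, -0.063, 0.0, 0.0]
contact_force: [0.3, -0.7, -0.4]
gripper_width: 44.3
```

>>> send_rows --translation '[[0,0,0],[0,0,0],[0,0,0],[0,0,0],[0,0,0]]' --dr '[[0,0,0],[0,0,0],[0,0,0],[0,0,0],[0,0,0]]' --grip '[50,60,70,85,85]'

```text
clock: 9.22
position: [526.3, -265.9, 26.3]
ee_rot: [0.998, -0.063, -0.0, 0.0]
contact_force: [-0.4, 1.2, 0.2]
gripper_width: 85.1
```

>>> send_rows --translation '[[0,0,-10],[0,0,-25],[0,0,-30],[0,0,-35],[0,0,-35]]' --dr '[[0,0,0],[0,0,0],[0,0,0],[0,0,0],[0,0,0]]' --grip '[85,85,85,85,85]'

```text
clock: 9.85
position: [526.2, -265.9, 163.3]
ee_rot: [0.998, -0.063, 0.0, 0.0]
contact_force: [-0.2, -0.4, -0.7]
gripper_width: 84.8
```

```bash
python3 - <<'E'
from h import *
import cv2
st()
im=arm.get_image("scene")[:,:,::-1];cv2.imwrite(f"pics/d_scene.png",im)
plan((529.4,-0.2,160,-7.2,10))
E
```

```text
9.85 [ 526.2 -265.9  163.3] yaw -7.2 F [-0.2 -0.4 -0.7] w 84.8 j6 1.64
[[-3.3, -26.5, 0.8], [-3.3, -26.5, 0.8], [-3.3, -26.5, 0.8], [-3.3, -26.5, 0.8], [-3.3, -26.5, 0.8]] [[0.0, -0.1, 0.0], [0.0, -0.1, 0.0], [0.0, -0.1, 0.0], [0.0, -0.1, 0.0], [0.0, -0.1, 0.0]]
[[-3.2, -26.5, 0.8], [-3.3, -26.5, 0.8], [-3.2, -26.5, 0.8], [-3.2, -26.5, 0.8], [-3.3, -26.5, 0.8]] [[0.0, -0.1, 0.0], [0.0, -0.1, 0.0], [0.0, -0.1, 0.0], [0.0, -0.1, 0.0], [0.0, -0.1, 0.0]]
end [ 5.294e+02 -2.000e-01  1.600e+02] -7.1
```

View pics/d_scene.png

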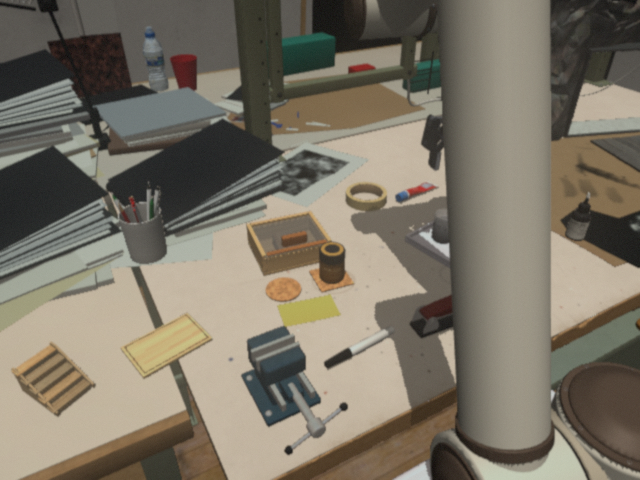

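>>> send_rows --translation '[[-2,-15,0.8],[-4,-30,0.8],[-4,-30,0.8],[-4,-30,0.8],[-4,-30,0.8]]' --dr '[[0,0,0],[0,0,0],[0,0,0],[0,0,0],[0,0,0]]' --grip '[85,85,85,85,85]'

```text
clock: 10.52
position: [524.2, -128.0, 156.2]
ee_rot: [0.998, -0.063, -0.001, -0.0]
contact_force: [-0.1, 0.1, 0.1]
gripper_width: 84.9
```

>>> send_rows --translation '[[-4,-35,0.8],[-4,-35,0.8],[-3,-30,0.8],[-3,-20,0.8],[-1,-10,0.8]]' --dr '[[0,0,0],[0,0,0],[0,0,0],[0,0,0],[0,0,0]]' --grip '[85,85,85,85,85]'

```text
clock: 11.15
position: [525.7, 2.5, 152.5]
ee_rot: [0.998, -0.062, -0.001, 0.0]
contact_force: [0.6, 0.2, -0.1]
gripper_width: 84.9
```

```bash
python3 - <<'E'
from h import *
st()
plan((529.4,-0.2,100,-7.2,5),(529.4,-0.2,26,-7.2,5))
E
```

```text
11.15 [525.7   2.5 152.5] yaw -7.1 F [ 0.6  0.2 -0.1] w 84.9 j6 1.13
[[0.8, 0.4, 10.5], [0.8, 0.4, 10.5], [0.8, 0.5, 10.5], [0.8, 0.4, 10.5], [0.9, 0.5, 10.5]] [[0.0, 0.0, 0.0], [0.0, 0.0, 0.0], [0.0, 0.0, 0.0], [0.0, 0.0, 0.0], [0.0, 0.0, 0.0]]
[[0.0, -0.0, 14.8], [0.0, -0.0, 14.8], [0.0, -0.0, 14.8], [0.1, -0.0, 14.8], [0.0, -0.1, 14.8]] [[0.0, 0.0, 0.0], [0.0, 0.0, 0.0], [0.0, 0.0, 0.0], [0.0, 0.0, 0.0], [0.0, 0.0, 0.0]]
end [ 5.294e+02 -2.000e-01  2.600e+01] -7.1
```

>>> send_rows --translation '[[1.8,1.2,15],[2,1,25],[0,0,25],[0,0,25],[0,0,20]]' --dr '[[0,0,0],[0,0,0],[0,0,0],[0,0,0],[0,0,0]]' --grip '[85,85,85,85,85]'

```text
clock: 11.78
position: [529.0, -2.7, 41.0]
ee_rot: [0.998, -0.064, -0.001, 0.0]
contact_force: [-0.2, -1.4, 1.0]
gripper_width: 85.2
```

>>> send_rows --translation '[[0,0,12],[0,0,4.5],[0,0,0],[0,0,0],[0,0,0]]' --dr '[[0,0,0],[0,0,0],[0,0,0],[0,0,0],[0,0,0]]' --grip '[85,85,85,75,65]'

```text
clock: 12.4
position: [530.7, -1.3, 27.5]
ee_rot: [0.998, -0.063, 0.001, -0.0]
contact_force: [0.5, -0.0, -1.1]
gripper_width: 64.9
```

>>> send_rows --translation '[[0,0,0],[0,0,0],[0,0,0],[0,0,0],[0,0,0]]' --dr '[[0,0,0],[0,0,0],[0,0,0],[0,0,0],[0,0,0]]' --grip '[55,45,35,30,30]'

```text
clock: 13.02
position: [530.5, -1.4, 27.4]
ee_rot: [0.998, -0.063, 0.0, -0.0]
contact_force: [-1.6, 0.9, 6.0]
gripper_width: 45.9
```

>>> send_rows --translation '[[0,0,0],[0,0,0],[0,0,0],[0,0,0],[0,0,0]]' --dr '[[0,0,0],[0,0,0],[0,0,0],[0,0,0],[0,0,0]]' --grip '[30,30,30,30,30]'

```text
clock: 13.65
position: [530.5, -1.4, 27.4]
ee_rot: [0.998, -0.063, 0.0, -0.0]
contact_force: [-1.7, 1.1, 5.5]
gripper_width: 45.8
```

```bash
python3 - <<'E'
from h import *
st()
p=arm.read_state()['position']
plan((*p[:2],130,-7.2,5),(438,-283,130,-7.2,10))
E
```

```text
13.65 [530.5  -1.4  27.4] yaw -7.2 F [-1.7  1.1  5.5] w 45.8 j6 1.14
[[0.0, -0.0, -20.5], [0.0, -0.0, -20.5], [0.0, -0.0, -20.5], [0.0, -0.0, -20.6], [0.1, -0.0, -20.5]] [[-0.0, -0.0, 0.0], [-0.0, -0.0, 0.0], [-0.0, -0.0, 0.0], [-0.0, -0.0, 0.0], [-0.0, -0.0, 0.0]]
[[-5.7, 29.1, -0.0], [-5.7, 29.1, -0.0], [-5.7, 29.1, -0.0], [-5.6, 29.1, -0.0], [-5.7, 29.1, -0.0]] [[-0.0, -0.0, 0.0], [-0.0, -0.0, 0.0], [-0.0, -0.0, 0.0], [-0.0, -0.0, 0.0], [-0.0, -0.0, 0.0]]
[[-5.6, 29.1, -0.0], [-5.7, 29.1, -0.0], [-5.6, 29.1, -0.0], [-5.7, 29.1, -0.1], [-5.6, 29.0, -0.0]] [[-0.0, -0.0, 0.0], [-0.0, -0.0, 0.0], [-0.0, -0.0, 0.0], [-0.0, -0.0, 0.0], [-0.0, -0.0, 0.0]]
end [ 438. -283.  130.] -7.2
```

Bronze grasp pose: (530.5, -1.4, 27.4); grey: (540.8, 93.3, 22.9).

>>> send_rows --translation '[[0,0,-10],[0,0,-20],[0,0,-30],[0,0,-30],[0,0,-13]]' --dr '[[0,0,0],[0,0,0],[0,0,0],[0,0,0],[0,0,0]]' --grip '[30,30,30,30,30]'

```text
clock: 14.28
position: [530.8, -1.3, 131.6]
ee_rot: [0.998, -0.063, 0.001, -0.001]
contact_force: [0.2, -0.5, -1.0]
gripper_width: 45.7
```

>>> send_rows --translation '[[-3,15,0],[-6,30,0],[-6,30,0],[-7,35,0],[-7,35,0]]' --dr '[[0,0,0],[0,0,0],[0,0,0],[0,0,0],[0,0,0]]' --grip '[30,30,30,30,30]'

```text
clock: 14.9
position: [481.1, -143.2, 128.1]
ee_rot: [0.998, -0.063, -0.002, -0.0]
contact_force: [0.7, 0.3, -0.8]
gripper_width: 45.7
```

>>> send_rows --translation '[[-7,35,0],[-7,35,0],[-6,35,0],[-5,26,0],[-2.5,15,0]]' --dr '[[0,0,0],[0,0,0],[0,0,0],[0,0,0],[0,0,0]]' --grip '[30,30,30,30,30]'

```text
clock: 15.52
position: [435.6, -284.2, 128.2]
ee_rot: [0.998, -0.064, -0.002, -0.001]
contact_force: [0.1, 0.6, -0.8]
gripper_width: 45.8
```

>>> send_rows --translation '[[0,0,20],[0,0,25],[0,0,25],[0,0,18],[0,0,8]]' --dr '[[0,0,0],[0,0,0],[0,0,0],[0,0,0],[0,0,0]]' --grip '[30,30,30,30,30]'

```text
clock: 16.15
position: [436.4, -282.8, 32.1]
ee_rot: [0.998, -0.063, -0.002, -0.0]
contact_force: [0.6, -0.7, -1.2]
gripper_width: 45.9
```

```bash
python3 - <<'E'
from h import *
st()
E
```

```text
16.15 [ 436.4 -282.8   32.1] yaw -7.2 F [ 0.6 -0.7 -1.2] w 45.9 j6 1.71
```

>>> send_rows --translation '[[0,0,2],[0,0,1],[0,0,0],[0,0,0],[0,0,0]]' --dr '[[0,0,0],[0,0,0],[0,0,0],[0,0,0],[0,0,0]]' --grip '[30,30,30,30,30]'

```text
clock: 16.77
position: [437.8, -283.2, 31.1]
ee_rot: [0.998, -0.063, 0.0, 0.0]
contact_force: [0.3, 0.1, 0.0]
gripper_width: 46.1
```

>>> send_rows --translation '[[0,0,0],[0,0,0],[0,0,0],[0,0,0],[0,0,0]]' --dr '[[0,0,0],[0,0,0],[0,0,0],[0,0,0],[0,0,0]]' --grip '[50,60,70,85,85]'

```text
clock: 17.4
position: [437.7, -283.1, 30.8]
ee_rot: [0.998, -0.063, -0.0, 0.0]
contact_force: [0.0, 0.0, 0.5]
gripper_width: 85.3
```

>>> send_rows --translation '[[0,0,-10],[0,0,-25],[0,0,-30],[0,0,-35],[0,0,-35]]' --dr '[[0,0,0],[0,0,0],[0,0,0],[0,0,0],[0,0,0]]' --grip '[85,85,85,85,85]'

```text
clock: 18.02
position: [437.6, -283.1, 167.7]
ee_rot: [0.998, -0.063, 0.0, 0.0]
contact_force: [-0.1, 0.1, 0.7]
gripper_width: 85.1
```

```bash
python3 - <<'E'
from h import *
st()
plan((500,-100,165,-95,10),(608,37.5,150,-97.3,5),(608,37.5,80,-97.3,5))
E
```

```text
18.02 [ 437.6 -283.1  167.7] yaw -7.2 F [-0.1  0.1  0.7] w 85.1 j6 1.71
[[3.9, -18.9, 0.3], [1.0, -19.3, 0.3], [-2.0, -19.2, 0.3], [-4.9, -18.7, 0.3], [-7.8, -17.7, 0.2]] [[-0.0, -0.0, 8.8], [-0.0, -0.0, 8.8], [-0.0, -0.0, 8.8], [-0.0, -0.0, 8.8], [-0.0, -0.0, 8.8]]
[[-10.4, -16.4, 0.3], [-12.7, -14.6, 0.2], [-14.8, -12.4, 0.3], [-16.6, -10.0, 0.2], [-17.9, -7.4, 0.3]] [[-0.0, -0.0, 8.8], [-0.0, -0.0, 8.8], [-0.0, -0.0, 8.8], [-0.0, -0.0, 8.8], [-0.0, -0.0, 8.8]]
[[-29.3, -19.0, 3.0], [-29.5, -18.8, 3.0], [-29.6, -18.6, 3.0], [-29.8, -18.4, 3.0], [-29.8, -18.2, 3.0]] [[-0.0, -0.0, 0.4], [-0.0, -0.0, 0.4], [-0.0, -0.0, 0.4], [-0.0, -0.0, 0.4], [-0.0, -0.0, 0.4]]
[[-0.0, 0.0, 14.0], [-0.0, 0.0, 14.0], [-0.0, 0.0, 14.0], [-0.0, 0.0, 14.0], [-0.1, 0.0, 14.0]] [[-0.0, -0.0, 0.0], [-0.0, -0.0, 0.0], [-0.0, -0.0, 0.0], [-0.0, -0.0, 0.0], [-0.0, -0.0, 0.0]]
end [608.   37.5  80. ] -97.2
```

>>> send_rows --translation '[[4,-19,0],[1,-19.3,0],[-2,-19.2,0],[-5,-18.7,0],[-7.8,-17.7,0]]' --dr '[[0,0,8.8],[0,0,8.8],[0,0,8.8],[0,0,8.8],[0,0,8.8]]' --grip '[85,85,85,60,40]'

```text
clock: 18.65
position: [469.1, -191.0, 166.6]
ee_rot: [0.901, -0.434, 0.0, -0.0]
contact_force: [0.7, 0.6, 0.2]
gripper_width: 50.9
```

>>> send_rows --translation '[[-10.4,-16.4,0],[-12.7,-14.6,0],[-14.8,-12.4,0],[-16.6,-10,0],[-17.9,-7.4,0]]' --dr '[[0,0,8.8],[0,0,8.8],[0,0,8.8],[0,0,8.8],[0,0,8.8]]' --grip '[26,26,26,26,26]'

```text
clock: 19.27
position: [500.3, -99.3, 166.6]
ee_rot: [-0.672, 0.74, -0.0, 0.0]
contact_force: [-0.1, 0.2, 0.2]
gripper_width: 26.0
```

>>> send_rows --translation '[[-29.3,-19,3],[-29.5,-19,3],[-29.6,-18.6,3],[-29.8,-18.4,3],[-29.8,-18.2,3]]' --dr '[[0,0,0.4],[0,0,0.4],[0,0,0.4],[0,0,0.4],[0,0,0.4]]' --grip '[26,26,26,26,26]'

```text
clock: 19.9
position: [608.9, 38.5, 151.5]
ee_rot: [-0.661, 0.75, -0.0, 0.0]
contact_force: [-0.4, -0.2, -0.6]
gripper_width: 26.0
```

```bash
python3 - <<'E'
from h import *
st()
plan((608,37.5,80,-97.3,5))
E
```

```text
19.9 [608.9  38.5 151.5] yaw -97.2 F [-0.4 -0.2 -0.6] w 26.0 j6 -0.45
[[0.2, 0.2, 14.3], [0.2, 0.2, 14.3], [0.2, 0.1, 14.3], [0.3, 0.2, 14.3], [0.2, 0.1, 14.3]] [[-0.0, 0.0, 0.0], [-0.0, 0.0, 0.0], [-0.0, 0.0, 0.0], [-0.0, 0.0, 0.0], [-0.0, 0.0, 0.0]]
end [608.   37.5  80. ] -97.2
```

>>> send_rows --translation '[[0.5,0.4,20],[0.5,0.4,25],[0,0,20],[0,0,6],[0,0,0]]' --dr '[[0,0,0],[0,0,0],[0,0,0],[0,0,0],[0,0,0]]' --grip '[26,26,26,26,26]'

```text
clock: 20.52
position: [607.6, 36.7, 80.3]
ee_rot: [-0.661, 0.75, -0.0, 0.0]
contact_force: [-0.4, 0.3, 0.2]
gripper_width: 25.9
```

```bash
python3 - <<'E'
from h import *
import cv2
st()
im=arm.get_image("scene")[:,:,::-1];cv2.imwrite(f"pics/e_scene.png",cv2.resize(im[190:310,210:370],None,fx=5,fy=5))
E
```

```text
20.52 [607.6  36.7  80.3] yaw -97.2 F [-0.4  0.3  0.2] w 25.9 j6 -0.45
```

View pics/e_scene.png

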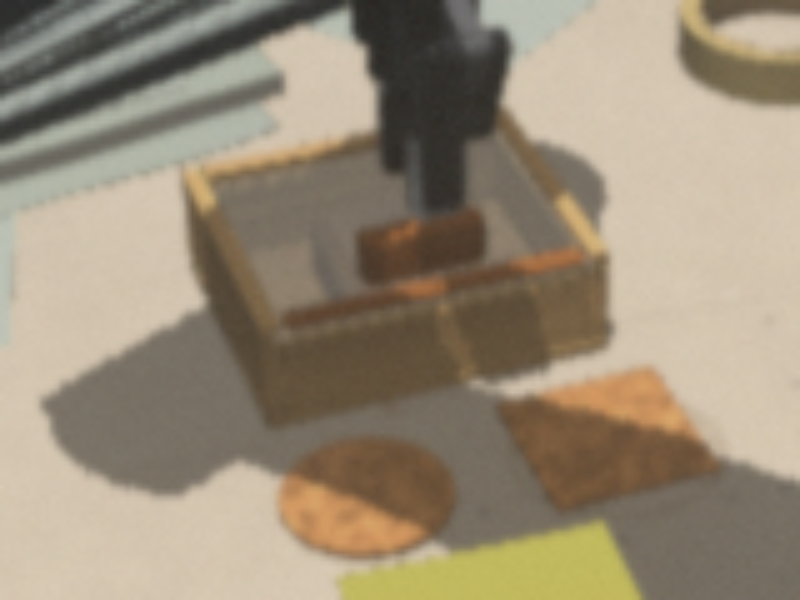

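>>> send_rows --translation '[[0,0,8],[0,0,8],[0,0,8],[0,0,4],[0,0,0]]' --dr '[[0,0,0],[0,0,0],[0,0,0],[0,0,0],[0,0,0]]' --grip '[26,26,26,26,26]'

```text
clock: 21.2
position: [607.2, 36.6, 51.3]
ee_rot: [-0.661, 0.75, 0.0, -0.0]
contact_force: [0.4, -0.0, -0.1]
gripper_width: 26.0
```

```bash
python3 - <<'E'
from h import *
st()
a=np.radians(-7.3);d=-100*np.array([np.cos(a),np.sin(a)]);print(d)
E
```

```text
21.2 [607.2  36.6  51.3] yaw -97.2 F [ 0.4 -0.  -0.1] w 26.0 j6 -0.45
[-99.18944426  12.70646086]
```

>>> send_rows --translation '[[0,0,0],[0,0,0],[0,8,0],[0,15,0],[0,15,0]]' --dr '[[0,0,0],[0,0,0],[0,0,0],[0,0,0],[0,0,0]]' --grip '[20,18,18,18,18]'

```text
clock: 21.82
position: [569.8, 41.7, 52.2]
ee_rot: [-0.661, 0.75, -0.0, 0.001]
contact_force: [1.3, 0.4, -0.4]
gripper_width: 18.3
```

>>> send_rows --translation '[[0,15,0],[0,15,0],[0,15,0],[0,10,0],[0,5,0]]' --dr '[[0,0,0],[0,0,0],[0,0,0],[0,0,0],[0,0,0]]' --grip '[18,18,18,18,18]'

```text
clock: 22.45
position: [509.5, 48.9, 52.0]
ee_rot: [-0.661, 0.75, -0.0, -0.0]
contact_force: [1.2, -0.2, 0.7]
gripper_width: 18.1
```

```bash
python3 - <<'E'
from h import *
import cv2
st()
im=arm.get_image("scene")[:,:,::-1];cv2.imwrite(f"pics/f_scene.png",cv2.resize(im[190:310,210:370],None,fx=5,fy=5))
E
```

```text
22.45 [509.5  48.9  52. ] yaw -97.2 F [ 1.2 -0.2  0.7] w 18.1 j6 -0.54
```

View pics/f_scene.png

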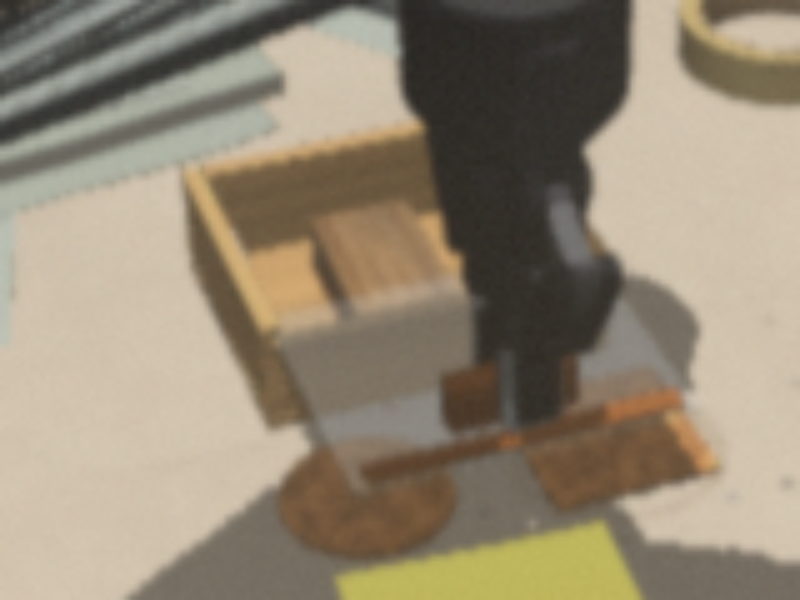

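>>> send_rows --translation '[[0,2,0],[0,2,0],[0,1,0],[0,0,0],[0,0,0]]' --dr '[[0,0,0],[0,0,0],[0,0,0],[0,0,0],[0,0,0]]' --grip '[18,18,18,18,18]'

```text
clock: 23.12
position: [505.1, 49.5, 51.7]
ee_rot: [-0.661, 0.75, 0.0, -0.0]
contact_force: [1.8, -0.8, 0.3]
gripper_width: 18.0
```

>>> send_rows --translation '[[0,1,0],[0,0,0],[0,-3,0],[0,0,-20],[0,0,-30]]' --dr '[[0,0,0],[0,0,0],[0,0,0],[0,0,0],[0,0,0]]' --grip '[18,26,26,26,26]'

```text
clock: 23.75
position: [506.3, 49.1, 101.4]
ee_rot: [-0.661, 0.75, 0.001, -0.002]
contact_force: [-0.0, 0.4, -0.4]
gripper_width: 26.0
```

>>> send_rows --translation '[[0,0,-30],[30,10,-10],[50,20,0],[50,30,0],[40,30,0]]' --dr '[[0,0,0],[0,0,0],[0,0,0],[0,0,0],[0,0,0]]' --grip '[26,40,60,65,65]'

```text
clock: 24.38
position: [395.1, -109.3, 141.8]
ee_rot: [-0.661, 0.75, 0.0, -0.0]
contact_force: [0.5, -0.3, 0.2]
gripper_width: 65.0
```

```bash
python3 - <<'E'
from h import *
import cv2
st()
im=arm.get_image("top")[:,:,::-1];cv2.imwrite(f"pics/g_top.png",cv2.resize(im[175:287,270:366],None,fx=5,fy=5,interpolation=cv2.INTER_CUBIC))
for t in ("sanding_block","lid_pull"):print([(np.round(d['xyz']).tolist(),round(d['confidence'],2)) for d in arm.place_of(t,"top")[:2]])
im=arm.get_image("scene")[:,:,::-1];cv2.imwrite(f"pics/g_scene.png",cv2.resize(im[190:310,210:370],None,fx=5,fy=5))
for t in ("sanding_block","lid_pull"):print([(np.round(d['xyz']).tolist(),round(d['confidence'],2)) for d in arm.place_of(t,"scene")[:2]])
E
```

```text
24.38 [ 395.1 -109.3  141.8] yaw -97.2 F [ 0.5 -0.3  0.2] w 65.0 j6 -0.26
[([640.0, 37.0, 8.0], 0.63)]
[([506.0, 50.0, 67.0], 0.59), ([432.0, -282.0, 3.0], 0.52)]
[([649.0, 30.0, -2.0], 0.69), ([644.0, 38.0, 6.0], 0.66)]
[([507.0, 52.0, 63.0], 0.71)]
```

View pics/g_top.png

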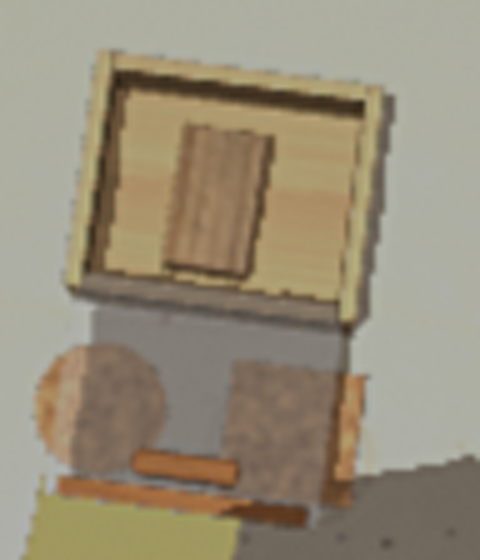

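View pics/g_scene.png

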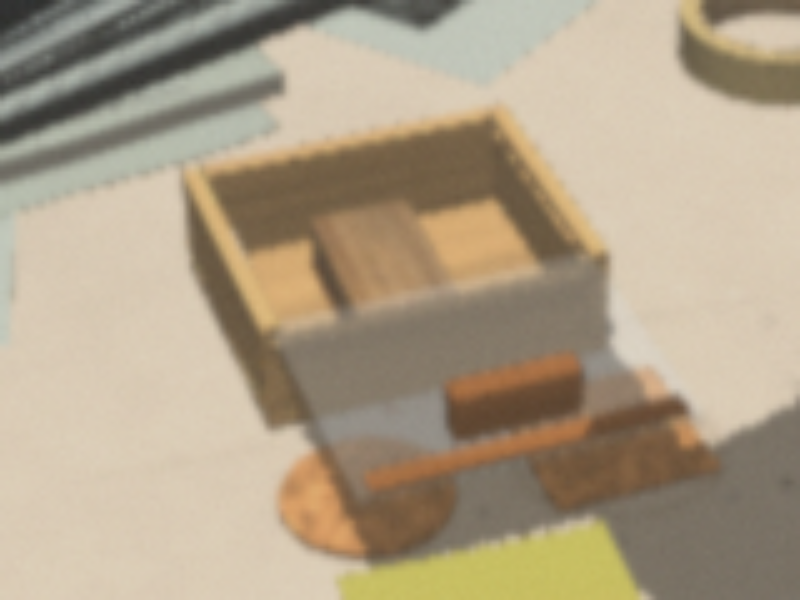

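```bash
python3 - <<'E'
from h import *
P=np.array([px("top",(np.array(p)+.5)/5+[270,175]-.5,30)[:2] for p in [(186,123),(273,134),(250,276),(164,267)]])
print(P,P.mean(0))
for j in range(4):
    d=P[(j+1)%4]-P[j];print(np.hypot(*d),np.degrees(np.arctan2(d[1],d[0])))
P2=np.array([px("top",(np.array(p)+.5)/5+[270,175]-.5,66.5)[:2] for p in [(134,450),(238,462),(238,480),(134,468)]]);print(P2.mean(0))
plan((560,-60,150,-50,8),(643,37.5,120,-8,7))
E
```

```text
[[680.58357265  52.59665151]
 [675.23991566   9.91999308]
 [604.66090017  20.92577479]
 [608.92333493  62.72742584]] [642.35193085  36.5424613 ]
43.00990403847869 -97.13701187018502
71.4319582452845 171.1369257123106
42.01840525332256 84.17778164916302
72.37280055118978 -8.046712681745577
[509.5342822   50.36358609]
[[-8.5, -19.4, -1.0], [-6.4, -20.2, -1.0], [-4.3, -20.7, -1.0], [-2.2, -21.1, -0.9], [0.0, -21.2, -1.0]] [[-0.0, -0.0, -5.9], [-0.0, -0.0, -5.9], [-0.0, -0.0, -5.9], [-0.0, -0.0, -5.9], [-0.0, -0.0, -5.9]]
[[2.2, -21.0, -0.9], [4.4, -20.7, -1.0], [6.5, -20.2, -0.9], [-3.0, -18.0, 4.3], [-1.1, -18.3, 4.3]] [[-0.0, -0.0, -5.9], [-0.0, -0.0, -5.9], [-0.0, -0.0, -5.9], [-0.0, -0.0, -6.0], [-0.0, -0.0, -6.0]]
[[0.8, -18.3, 4.3], [2.6, -18.1, 4.3], [4.5, -17.7, 4.3], [6.4, -17.1, 4.3], [8.1, -16.4, 4.3]] [[-0.0, -0.0, -6.0], [-0.0, -0.0, -6.0], [-0.0, -0.0, -6.0], [-0.0, -0.0, -6.0], [-0.0, -0.0, -6.0]]
end [643.   37.5 120. ] -8.0
```

>>> send_rows --translation '[[-8.5,-19.4,-1],[-6.4,-20.2,-1],[-4.3,-20.7,-1],[-2.2,-21,-1],[0,-21,-1]]' --dr '[[0,0,-5.9],[0,0,-5.9],[0,0,-5.9],[0,0,-5.9],[0,0,-5.9]]' --grip '[65,65,65,65,65]'

```text
clock: 25.3
position: [499.5, -77.0, 146.5]
ee_rot: [0.832, -0.555, -0.0, 0.0]
contact_force: [-0.3, 0.6, 0.3]
gripper_width: 64.8
```

>>> send_rows --translation '[[2.2,-21,-1],[4.4,-20.7,-1],[6.5,-20.2,-1],[-3,-18,4.3],[-1,-18.3,4.3]]' --dr '[[0,0,-5.9],[0,0,-5.9],[0,0,-5.9],[0,0,-6],[0,0,-6]]' --grip '[65,65,65,65,65]'

```text
clock: 25.92
position: [584.0, -31.1, 140.5]
ee_rot: [0.946, -0.323, -0.0, 0.0]
contact_force: [0.2, -0.7, 0.1]
gripper_width: 65.1
```

>>> send_rows --translation '[[0.8,-18.3,4.3],[2.6,-18,4.3],[4.5,-17.7,4.3],[6.4,-17,4.3],[8,-16.4,4.3]]' --dr '[[0,0,-6],[0,0,-6],[0,0,-6],[0,0,-6],[0,0,-6]]' --grip '[65,65,65,65,65]'

```text
clock: 26.55
position: [642.7, 38.7, 118.8]
ee_rot: [0.998, -0.067, -0.0, 0.0]
contact_force: [-0.2, 0.1, -0.1]
gripper_width: 65.0
```

```bash
python3 - <<'E'
from h import *
st()
plan((642.3,37,60,-8,5),(642.3,37,12,-8,5))
E
```

```text
26.55 [642.7  38.7 118.8] yaw -7.7 F [-0.2  0.1 -0.1] w 65.0 j6 1.13
[[-0.0, 0.3, 11.8], [-0.0, 0.4, 11.7], [-0.0, 0.3, 11.8], [-0.0, 0.4, 11.7], [-0.1, 0.3, 11.8]] [[0.0, 0.0, 0.1], [0.0, 0.0, 0.1], [0.0, 0.0, 0.1], [0.0, 0.0, 0.1], [0.0, 0.0, 0.1]]
[[0.0, 0.0, 9.6], [0.0, 0.0, 9.6], [0.0, 0.0, 9.6], [0.0, 0.0, 9.6], [0.0, 0.0, 9.6]] [[0.0, 0.0, -0.0], [0.0, 0.0, -0.0], [0.0, 0.0, -0.0], [0.0, 0.0, -0.0], [0.0, 0.0, -0.0]]
end [642.3  37.   12. ] -8.2
```

>>> send_rows --translation '[[0,0.8,15],[0,0.9,20],[0,0,15],[0,0,10],[0,0,10]]' --dr '[[0,0,0.3],[0,0,0],[0,0,0],[0,0,0],[0,0,0]]' --grip '[65,65,65,65,65]'

```text
clock: 27.18
position: [641.7, 35.0, 49.3]
ee_rot: [0.997, -0.072, 0.0, 0.0]
contact_force: [-0.8, -0.0, -0.2]
gripper_width: 64.9
```

>>> send_rows --translation '[[0,0,10],[0,0,10],[0,0,8],[0,0,6],[0,0,3]]' --dr '[[0,0,0],[0,0,0],[0,0,0],[0,0,0],[0,0,0]]' --grip '[65,65,65,65,65]'

```text
clock: 27.8
position: [641.4, 35.1, 12.3]
ee_rot: [0.997, -0.072, -0.0, 0.0]
contact_force: [0.9, 0.1, -0.2]
gripper_width: 65.2
```

```bash
python3 - <<'E'
from h import *
import cv2
st()
im=arm.get_image("scene")[:,:,::-1];cv2.imwrite(f"pics/i_scene.png",cv2.resize(im[190:310,210:370],None,fx=5,fy=5))
E
```

```text
27.8 [641.4  35.1  12.3] yaw -8.3 F [ 0.9  0.1 -0.2] w 65.2 j6 1.12
```

View pics/i_scene.png

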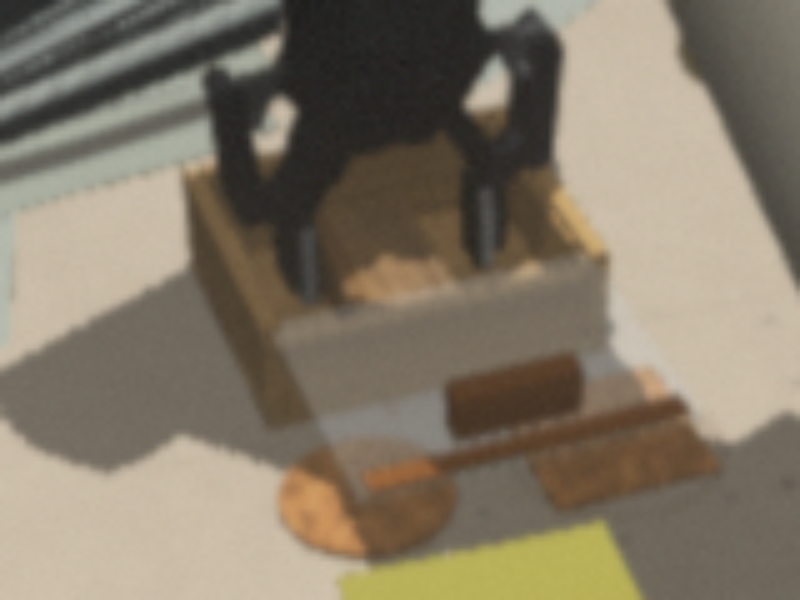

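>>> send_rows --translation '[[0,-1.5,2],[0,0,1],[0,0,0],[0,0,0],[0,0,0]]' --dr '[[0,0,0],[0,0,0],[0,0,0],[0,0,0],[0,0,0]]' --grip '[60,52,44,36,30]'

```text
clock: 28.48
position: [642.0, 36.7, 10.2]
ee_rot: [0.997, -0.072, 0.0, -0.0]
contact_force: [-0.8, 1.7, 2.9]
gripper_width: 41.6
```

>>> send_rows --translation '[[0,0,0],[0,0,0],[0,0,0],[0,0,0],[0,0,0]]' --dr '[[0,0,0],[0,0,0],[0,0,0],[0,0,0],[0,0,0]]' --grip '[30,30,30,30,30]'

```text
clock: 29.1
position: [642.0, 36.7, 10.2]
ee_rot: [0.997, -0.072, 0.0, -0.0]
contact_force: [-1.3, 0.3, 5.2]
gripper_width: 41.4
```

>>> send_rows --translation '[[0,0,-10],[0,0,-20],[0,0,-30],[0,0,-30],[0,0,-20]]' --dr '[[0,0,0],[0,0,0],[0,0,0],[0,0,0],[0,0,0]]' --grip '[30,30,30,30,30]'

```text
clock: 29.72
position: [641.7, 36.4, 121.0]
ee_rot: [0.997, -0.072, 0.0, -0.0]
contact_force: [0.1, 0.2, -1.0]
gripper_width: 41.3
```

```bash
python3 - <<'E'
from h import *
import cv2
st()
im=arm.get_image("scene")[:,:,::-1];cv2.imwrite(f"pics/j_scene.png",cv2.resize(im[130:310,180:420],None,fx=3.2,fy=3.2))
im=arm.get_image("top")[:,:,::-1];cv2.imwrite(f"pics/j_top.png",im)
E
```

```text
29.73 [641.7  36.4 121. ] yaw -8.3 F [ 0.1  0.2 -1. ] w 41.3 j6 1.12
```

View pics/j_scene.png

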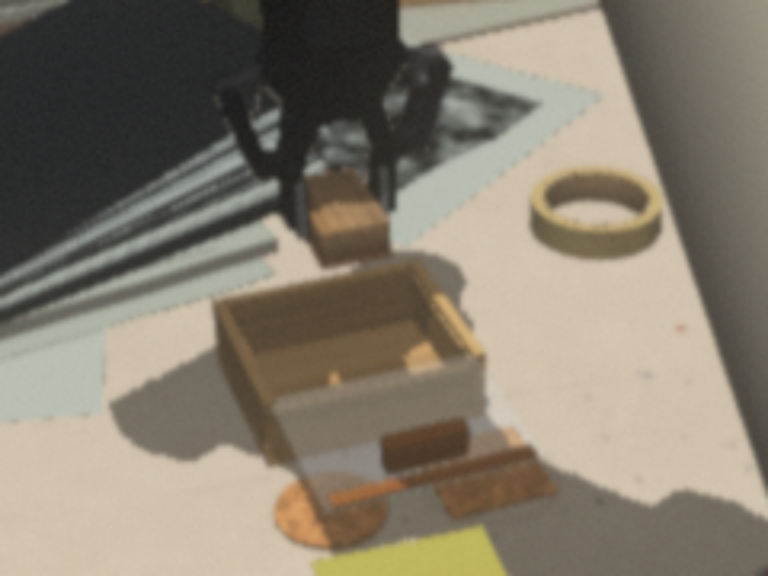

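```bash
python3 - <<'E'
from h import *
plan((511,315.5,110,-76.8,15))
E
```

```text
[[-11.4, -17.1, 0.8], [-12.7, -16.2, 0.8], [-14.0, -15.1, 0.8], [-15.1, -13.9, 0.8], [-16.2, -12.7, 0.8]] [[-0.0, -0.0, 4.6], [-0.0, -0.0, 4.6], [-0.0, -0.0, 4.6], [-0.0, -0.0, 4.6], [-0.0, -0.0, 4.6]]
[[-17.2, -11.3, 0.8], [-18.0, -9.9, 0.8], [-18.8, -8.4, 0.8], [-19.4, -6.9, 0.8], [-19.9, -5.3, 0.8]] [[-0.0, -0.0, 4.6], [-0.0, -0.0, 4.6], [-0.0, -0.0, 4.6], [-0.0, -0.0, 4.6], [-0.0, -0.0, 4.6]]
[[-20.2, -3.7, 0.8], [-20.5, -2.1, 0.8], [-20.5, -0.4, 0.8], [-20.5, 1.2, 0.7], [-20.4, 2.9, 0.8]] [[-0.0, -0.0, 4.6], [-0.0, -0.0, 4.6], [-0.0, -0.0, 4.6], [-0.0, -0.0, 4.6], [-0.0, -0.0, 4.6]]
end [511.  315.5 110. ] -77.3
```

>>> send_rows --translation '[[-11.4,-17,0.8],[-12.7,-16.2,0.8],[-14,-15,0.8],[-15,-14,0.8],[-16,-12.7,0.8]]' --dr '[[0,0,4.6],[0,0,4.6],[0,0,4.6],[0,0,4.6],[0,0,4.6]]' --grip '[30,30,30,30,30]'

```text
clock: 30.45
position: [596.8, 129.5, 114.0]
ee_rot: [0.962, -0.271, -0.001, 0.001]
contact_force: [0.4, 1.0, -0.2]
gripper_width: 41.5
```

>>> send_rows --translation '[[-17,-11.3,0.8],[-18,-10,0.8],[-18.8,-8.4,0.8],[-19.4,-7,0.8],[-20,-5.3,0.8]]' --dr '[[0,0,4.6],[0,0,4.6],[0,0,4.6],[0,0,4.6],[0,0,4.6]]' --grip '[30,30,30,30,30]'

```text
clock: 31.08
position: [553.0, 222.4, 110.1]
ee_rot: [0.889, -0.458, -0.001, 0.001]
contact_force: [0.4, -0.1, -0.5]
gripper_width: 41.7
```

>>> send_rows --translation '[[-20,-3.7,0.8],[-20.5,-2,0.8],[-20.5,-0.4,0.8],[-20.5,1.2,0.8],[-20.5,3,0.8]]' --dr '[[0,0,4.6],[0,0,4.6],[0,0,4.6],[0,0,4.6],[0,0,4.3]]' --grip '[30,30,30,30,30]'

```text
clock: 31.7
position: [509.1, 315.0, 106.0]
ee_rot: [0.782, -0.624, -0.0, 0.001]
contact_force: [0.8, -0.7, -1.0]
gripper_width: 41.7
```

>>> send_rows --translation '[[0,0,15],[0,0,20],[0,0,20],[0,0,15],[0,0,10]]' --dr '[[0,0,0],[0,0,0],[0,0,0],[0,0,0],[0,0,0]]' --grip '[30,30,30,30,30]'

```text
clock: 32.33
position: [509.8, 314.2, 26.0]
ee_rot: [0.783, -0.623, -0.0, 0.001]
contact_force: [0.5, -0.2, 0.1]
gripper_width: 41.5
```

```bash
python3 - <<'E'
from h import *
import cv2
st()
plan((511,315.7,11.5,-76.8,5))
im=arm.get_image("scene")[:,:,::-1];cv2.imwrite(f"pics/k_scene.png",cv2.resize(im[260:390,80:240],None,fx=4.6,fy=4.6))
E
```

```text
32.33 [509.8 314.2  26. ] yaw -77.0 F [ 0.5 -0.2  0.1] w 41.5 j6 -0.6
[[-0.2, -0.3, 2.9], [-0.2, -0.3, 2.9], [-0.3, -0.3, 2.9], [-0.2, -0.3, 2.9], [-0.3, -0.3, 2.9]] [[0.0, -0.0, -0.0], [0.0, -0.0, -0.0], [0.0, -0.0, -0.0], [0.0, -0.0, -0.0], [0.0, -0.0, -0.0]]
end [511.  315.7  11.5] -77.0
```

View pics/k_scene.png

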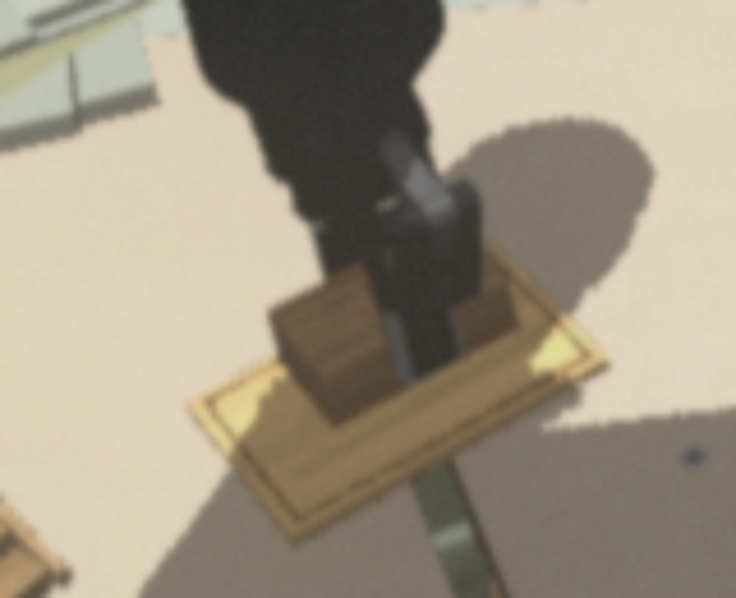

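>>> send_rows --translation '[[-0.7,-0.8,5],[-0.6,-0.7,5],[0,0,3],[0,0,2],[0,0,0]]' --dr '[[0,0,0],[0,0,0],[0,0,0],[0,0,0],[0,0,0]]' --grip '[30,30,30,30,30]'

```text
clock: 33.0
position: [511.3, 316.8, 12.7]
ee_rot: [0.783, -0.622, -0.0, 0.0]
contact_force: [0.8, 0.3, -1.4]
gripper_width: 41.5
```

```bash
python3 - <<'E'
from h import *
st()
E
```

```text
33.0 [511.3 316.8  12.7] yaw -77.0 F [ 0.8  0.3 -1.4] w 41.5 j6 -0.6
```

>>> send_rows --translation '[[0,0,1],[0,0,1],[0,0,0],[0,0,0],[0,0,0]]' --dr '[[0,0,0],[0,0,0],[0,0,0],[0,0,0],[0,0,0]]' --grip '[30,30,30,46,55]'

```text
clock: 33.62
position: [511.4, 316.9, 10.9]
ee_rot: [0.783, -0.622, 0.0, -0.0]
contact_force: [-0.9, -0.0, 0.2]
gripper_width: 54.7
```

>>> send_rows --translation '[[0,0,0],[0,0,-5],[0,0,-20],[0,0,-35],[0,0,-35]]' --dr '[[0,0,0],[0,0,0],[0,0,0],[0,0,0],[0,0,0]]' --grip '[65,65,65,65,65]'

```text
clock: 34.25
position: [511.3, 316.7, 106.9]
ee_rot: [0.783, -0.622, 0.0, 0.0]
contact_force: [1.0, -0.1, -0.2]
gripper_width: 65.3
```

>>> send_rows --translation '[[0,0,-20],[20,0,-15],[40,0,0],[40,0,0],[40,0,0]]' --dr '[[0,0,4],[0,0,4],[0,0,4],[0,0,4],[0,0,4]]' --grip '[65,65,50,30,26]'

```text
clock: 34.88
position: [516.6, 176.1, 141.2]
ee_rot: [-0.662, 0.75, -0.0, 0.0]
contact_force: [1.1, -0.4, -0.6]
gripper_width: 26.3
```

```bash
python3 - <<'E'
from h import *
import cv2
st()
plan((508,50,110,-97.3,5))
im=arm.get_image("top")[:,:,::-1];cv2.imwrite(f"pics/l_top.png",cv2.resize(im[235:300,160:240],None,fx=8,fy=8))
print([(np.round(d['xyz']).tolist(),round(d['confidence'],2)) for d in arm.place_of("sanding_block","top")[:2]])
cv2.imwrite(f"pics/l_top2.png",im)
E
```

```text
34.88 [516.6 176.1 141.2] yaw -97.1 F [ 1.1 -0.4 -0.6] w 26.3 j6 -0.75
[[25.2, -1.4, 6.2], [25.2, -1.4, 6.2], [25.3, -1.4, 6.3], [25.2, -1.4, 6.2], [25.3, -1.5, 6.3]] [[-0.0, 0.0, 0.0], [-0.0, 0.0, 0.0], [-0.0, 0.0, 0.0], [-0.0, 0.0, 0.0], [-0.0, 0.0, 0.0]]
end [508.  50. 110.] -97.1
[]
```

View pics/l_top.png

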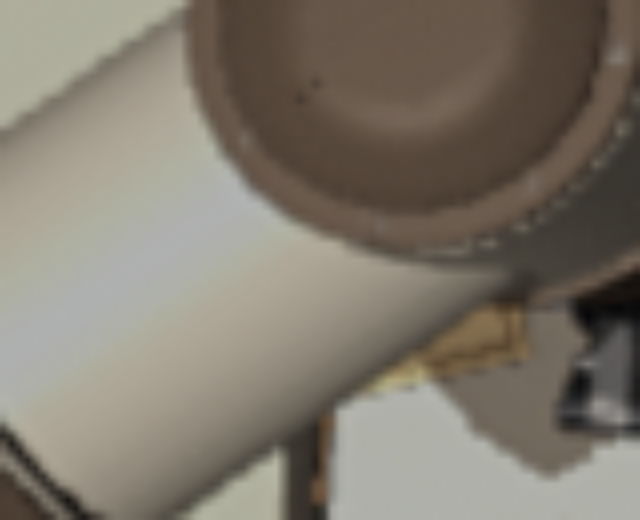

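View pics/l_top2.png

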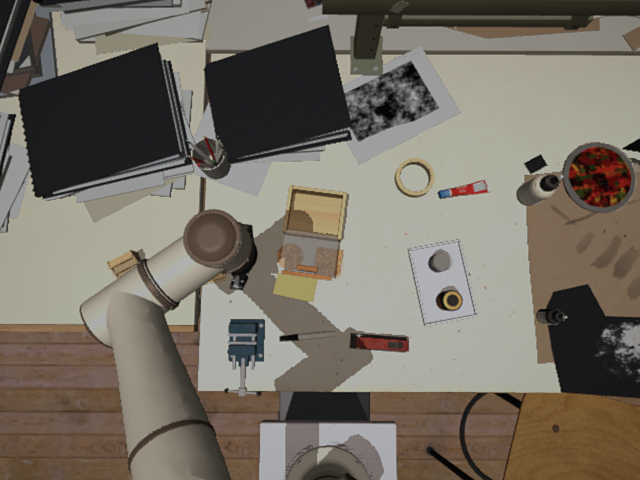

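>>> send_rows --translation '[[20,-1.5,6],[30,-1.5,6],[35,-1.5,6],[26,-1.5,6],[15,-1,6]]' --dr '[[0,0,0],[0,0,0],[0,0,0],[0,0,0],[0,0,0]]' --grip '[26,26,26,26,26]'

```text
clock: 35.6
position: [507.9, 50.3, 110.3]
ee_rot: [-0.663, 0.749, 0.0, -0.0]
contact_force: [-0.8, 0.2, 0.3]
gripper_width: 26.4
```

```bash
python3 - <<'E'
from h import *
import cv2
st()
plan((508,50,80,-97.3,5))
im=arm.get_image("top")[:,:,::-1];cv2.imwrite(f"pics/m_top.png",cv2.resize(im[235:300,160:240],None,fx=8,fy=8,interpolation=cv2.INTER_CUBIC))
print([(np.round(d['xyz']).tolist(),round(d['confidence'],2)) for d in arm.place_of("sanding_block","top")[:2]])
E
```

```text
35.6 [507.9  50.3 110.3] yaw -97.0 F [-0.8  0.2  0.3] w 26.4 j6 -0.54
[[0.1, -0.0, 6.1], [0.1, -0.0, 6.0], [0.0, -0.0, 6.1], [0.1, -0.1, 6.0], [0.0, -0.0, 6.1]] [[0.0, -0.0, 0.1], [0.0, -0.0, 0.1], [0.0, -0.0, 0.1], [0.0, -0.0, 0.1], [0.0, -0.0, 0.1]]
end [508.  50.  80.] -97.5
[([510.0, 315.0, 4.0], 0.71)]
```

View pics/m_top.png

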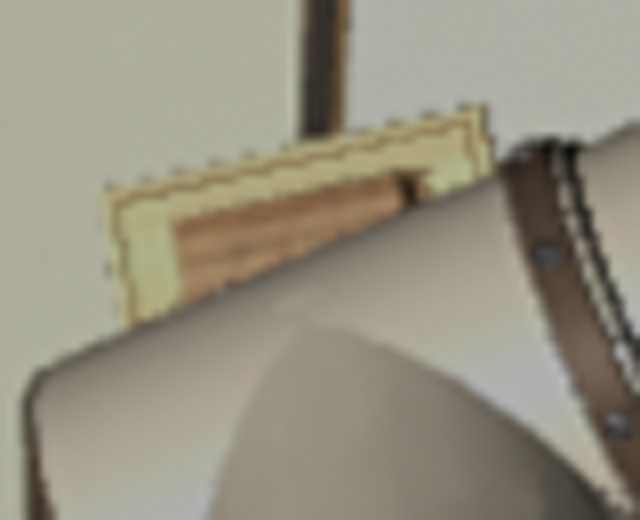

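>>> send_rows --translation '[[0,0,20],[0,0,15],[0,0,10],[0,0,8],[0,0,5]]' --dr '[[0,0,0.3],[0,0,0],[0,0,0],[0,0,0],[0,0,0]]' --grip '[26,26,26,26,26]'

```text
clock: 36.33
position: [508.2, 51.5, 52.3]
ee_rot: [-0.661, 0.751, -0.0, -0.0]
contact_force: [-0.3, -0.0, -0.1]
gripper_width: 26.2
```

>>> send_rows --translation '[[0,0,0],[0,0,0],[0,-8,0],[0,-15,0],[0,-15,0]]' --dr '[[0,0,0],[0,0,0],[0,0,0],[0,0,0],[0,0,0]]' --grip '[22,18,18,18,18]'

```text
clock: 36.95
position: [547.0, 46.3, 52.8]
ee_rot: [-0.661, 0.751, -0.0, -0.0]
contact_force: [-1.9, 0.6, 0.7]
gripper_width: 18.3
```

>>> send_rows --translation '[[0,-15,0],[0,-15,0],[0,-15,0],[0,-10,0],[0,-5,0]]' --dr '[[0,0,0],[0,0,0],[0,0,0],[0,0,0],[0,0,0]]' --grip '[18,18,18,18,18]'

```text
clock: 37.58
position: [606.0, 38.8, 52.5]
ee_rot: [-0.661, 0.751, 0.0, 0.0]
contact_force: [-2.1, 0.2, 0.4]
gripper_width: 18.2
```

>>> send_rows --translation '[[0,-2,0],[0,-1,0],[0,-1,0],[0,0,0],[0,0,0]]' --dr '[[0,0,0],[0,0,0],[0,0,0],[0,0,0],[0,0,0]]' --grip '[18,18,18,18,18]'

```text
clock: 38.2
position: [609.2, 38.4, 52.7]
ee_rot: [-0.661, 0.751, 0.0, -0.0]
contact_force: [-1.4, 1.2, -1.1]
gripper_width: 17.8
```

```bash
python3 - <<'E'
from h import *
import cv2
st()
im=arm.get_image("scene")[:,:,::-1];cv2.imwrite(f"pics/n_scene.png",cv2.resize(im[190:340,150:350],None,fx=4,fy=4))
E
```

```text
38.2 [609.2  38.4  52.7] yaw -97.3 F [-1.4  1.2 -1.1] w 17.8 j6 -0.46
```

View pics/n_scene.png

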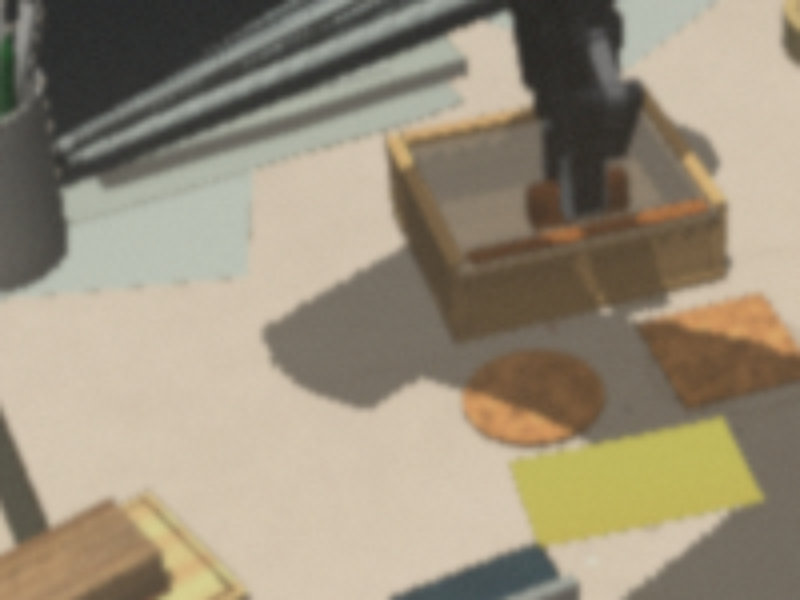

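>>> send_rows --translation '[[0,-1,0],[0,-1,0],[0,-1,0],[0,0,0],[0,0,0]]' --dr '[[0,0,0],[0,0,0],[0,0,0],[0,0,0],[0,0,0]]' --grip '[18,18,18,18,18]'

```text
clock: 38.88
position: [610.6, 38.2, 52.7]
ee_rot: [-0.661, 0.751, 0.001, -0.001]
contact_force: [-5.3, 2.2, 2.1]
gripper_width: 18.1
```

>>> send_rows --translation '[[0,-1,0],[0,0,0],[0,0,0],[0,4,0],[0,0,0]]' --dr '[[0,0,0],[0,0,0],[0,0,0],[0,0,0],[0,0,0]]' --grip '[18,18,18,22,26]'

```text
clock: 39.5
position: [610.2, 38.5, 53.2]
ee_rot: [-0.661, 0.751, -0.001, 0.001]
contact_force: [0.5, 0.7, 0.8]
gripper_width: 26.1
```

```bash
python3 - <<'E'
from h import *
st()
plan((609,38.3,52,-97.3,1))
E
```

```text
39.5 [610.2  38.5  53.2] yaw -97.3 F [0.5 0.7 0.8] w 26.1 j6 -0.46
[[0.4, 1.1, 1.2]] [[-0.1, 0.0, 0.0]]
end [609.   38.3  52. ] -97.3
```

>>> send_rows --translation '[[0,0,-15],[0,0,-30],[0,0,-30],[0,0,-25],[0,0,-10]]' --dr '[[0,0,0],[0,0,0],[0,0,0],[0,0,0],[0,0,0]]' --grip '[26,26,26,26,26]'

```text
clock: 40.12
position: [610.7, 38.5, 165.6]
ee_rot: [-0.661, 0.751, -0.001, 0.002]
contact_force: [0.6, 0.3, 0.0]
gripper_width: 26.2
```

```bash
python3 - <<'E'
from h import *
st()
plan((526.3,-265.9,160,-7.2,10))
E
```

```text
40.12 [610.7  38.5 165.6] yaw -97.3 F [0.6 0.3 0. ] w 26.2 j6 -0.46
[[31.3, 4.5, 0.5], [30.2, 9.3, 0.5], [28.3, 14.0, 0.5], [25.8, 18.2, 0.5], [22.6, 22.0, 0.5]] [[-0.0, -0.0, -9.0], [-0.0, -0.0, -9.0], [-0.0, -0.0, -9.0], [-0.0, -0.0, -9.0], [-0.0, -0.0, -9.0]]
[[18.9, 25.3, 0.5], [14.8, 28.0, 0.5], [10.2, 29.9, 0.5], [5.4, 31.1, 0.4], [0.4, 31.6, 0.5]] [[-0.0, -0.0, -9.0], [-0.0, -0.0, -9.0], [-0.0, -0.0, -9.0], [-0.0, -0.0, -9.0], [-0.0, -0.0, -9.0]]
end [ 526.3 -265.9  160. ] -7.3
```

>>> send_rows --translation '[[31.3,4.5,0.5],[30.2,9.3,0.5],[28.3,14,0.5],[25.8,18.2,0.5],[22.6,22,0.5]]' --dr '[[0,0,-9],[0,0,-9],[0,0,-9],[0,0,-9],[0,0,-9]]' --grip '[26,40,60,85,85]'

```text
clock: 40.75
position: [566.6, -114.8, 160.0]
ee_rot: [0.899, -0.438, -0.0, 0.0]
contact_force: [0.0, -0.6, 0.2]
gripper_width: 85.0
```

>>> send_rows --translation '[[18.9,25.3,0.5],[14.8,28,0.5],[10.2,30,0.5],[5.4,31,0.5],[0.4,31.6,0.5]]' --dr '[[0,0,-9],[0,0,-9],[0,0,-9],[0,0,-9],[0,0,-9]]' --grip '[85,85,85,85,85]'

```text
clock: 41.38
position: [524.4, -267.0, 157.4]
ee_rot: [0.998, -0.061, -0.0, -0.0]
contact_force: [-0.1, 0.7, 0.1]
gripper_width: 85.4
```

>>> send_rows --translation '[[0,0,5],[0,0,5],[0,0,0],[0,0,0],[0,0,0]]' --dr '[[0,0,0],[0,0,0],[0,0,0],[0,0,0],[0,0,0]]' --grip '[85,85,85,85,85]'

```text
clock: 42.0
position: [525.2, -265.6, 147.9]
ee_rot: [0.998, -0.063, 0.0, 0.0]
contact_force: [0.2, 0.3, -0.1]
gripper_width: 84.6
```

```bash
python3 - <<'E'
from h import *
import cv2
st()
plan((526.3,-265.9,100,-7.2,5))
im=arm.get_image("top")[:,:,::-1];cv2.imwrite(f"pics/o_top.png",cv2.resize(im[180:310,160:370],None,fx=3.8,fy=3.8,interpolation=cv2.INTER_CUBIC))
im2=arm.get_image("scene")[:,:,::-1];cv2.imwrite(f"pics/o_scene.png",im2)
print([(np.round(d['xyz']).tolist(),round(d['confidence'],2)) for d in arm.place_of("sanding_block","top")[:2]])
print([(np.round(d['xyz']).tolist(),round(d['confidence'],2)) for d in arm.place_of("lid_pull","top")[:2]])
E
```

```text
42.0 [ 525.2 -265.6  147.9] yaw -7.3 F [ 0.2  0.3 -0.1] w 84.6 j6 1.64
[[0.2, 0.0, 9.6], [0.2, 0.0, 9.6], [0.2, 0.1, 9.6], [0.2, 0.0, 9.6], [0.3, 0.1, 9.5]] [[0.0, -0.0, -0.0], [0.0, -0.0, -0.0], [0.0, -0.0, -0.0], [0.0, -0.0, -0.0], [0.0, -0.0, -0.0]]
end [ 526.3 -265.9  100. ] -7.3
[([511.0, 315.0, 3.0], 0.62), ([543.0, 97.0, 5.0], 0.25)]
[([607.0, 39.0, 70.0], 0.89)]
```

View pics/o_top.png

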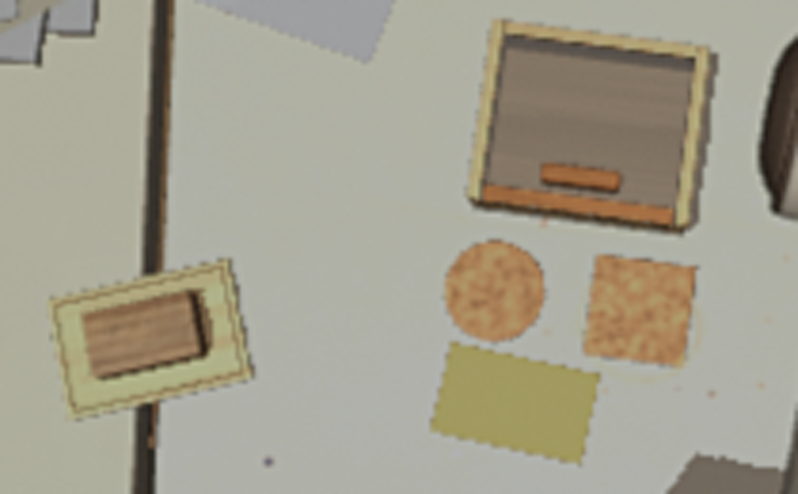

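View pics/o_scene.png

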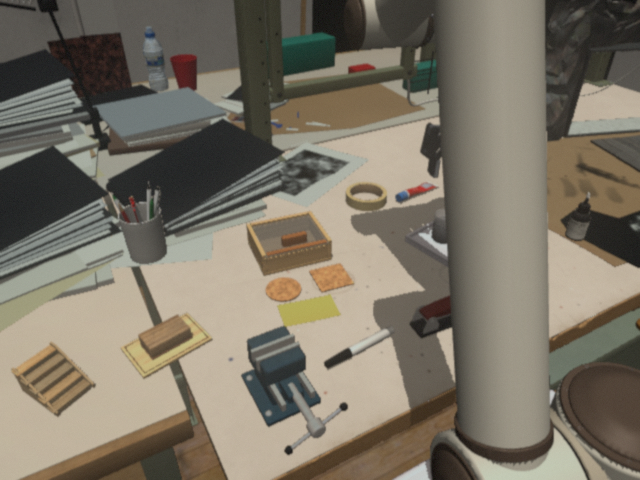

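```bash
python3 - <<'E'
from h import *
def m(l,z):
    P=np.array([px("top",(np.array(p)+.5)/3.8+[160,180]-.5,z)[:2] for p in l]);d=P[1]-P[0];print(P.mean(0),np.hypot(*d),np.degrees(np.arctan2(d[1],d[0])))
m([(82,312),(191,290),(206,355),(98,378)],30); m([(52,298),(229,259),(252,378),(73,418)],6)
E
```

```text
[511.95839505 313.25753372] 69.86769028313795 -78.22014917022165
[511.23843301 314.61981336] 116.47001409180118 -77.16258811455033
```

>>> send_rows --translation '[[0.5,0,25],[0.5,0,30],[0,0,30],[0,0,20],[0,0,10]]' --dr '[[0,0,0],[0,0,0],[0,0,0],[0,0,0],[0,0,0]]' --grip '[85,85,85,85,85]'

```text
clock: 42.82
position: [525.4, -266.1, 31.6]
ee_rot: [0.998, -0.064, -0.001, -0.0]
contact_force: [0.2, 0.9, 0.6]
gripper_width: 84.9
```

Block within ~2 mm and ~1° of the panel's middle. Now regrip grey.

>>> send_rows --translation '[[0.5,0,4],[0,0,3],[0,0,0],[0,0,0],[0,0,0]]' --dr '[[0,0,0],[0,0,0],[0,0,0],[0,0,0],[0,0,0]]' --grip '[85,85,85,75,65]'

```text
clock: 43.45
position: [526.6, -266.3, 26.1]
ee_rot: [0.998, -0.064, 0.0, 0.0]
contact_force: [-0.6, 0.5, 0.1]
gripper_width: 65.3
```

>>> send_rows --translation '[[0,0,0],[0,0,0],[0,0,0],[0,0,0],[0,0,0]]' --dr '[[0,0,0],[0,0,0],[0,0,0],[0,0,0],[0,0,0]]' --grip '[55,45,35,30,30]'

```text
clock: 44.08
position: [526.7, -266.3, 26.1]
ee_rot: [0.998, -0.064, 0.0, 0.0]
contact_force: [-0.3, 1.0, 3.3]
gripper_width: 43.9
```

>>> send_rows --translation '[[0,0,0],[0,0,0],[0,0,0],[0,0,0],[0,0,0]]' --dr '[[0,0,0],[0,0,0],[0,0,0],[0,0,0],[0,0,0]]' --grip '[30,30,30,30,30]'

```text
clock: 44.7
position: [526.7, -266.3, 26.1]
ee_rot: [0.998, -0.064, 0.0, 0.0]
contact_force: [-0.5, 1.0, 5.9]
gripper_width: 43.6
```

```bash
python3 - <<'E'
from h import *
st()
p=arm.read_state()['position']
plan((*p[:2],135,-7.2,5),(p[0]+14.5,p[1]+359.2,135,-7.2,10))
E
```

```text
44.7 [ 526.7 -266.3   26.1] yaw -7.3 F [-0.5  1.   5.9] w 43.6 j6 1.64
[[0.0, 0.0, -21.8], [0.0, 0.0, -21.8], [0.0, 0.0, -21.8], [0.0, 0.0, -21.8], [0.1, 0.0, -21.7]] [[0.0, -0.0, -0.0], [0.0, -0.0, -0.0], [0.0, -0.0, -0.0], [0.0, -0.0, -0.0], [0.0, -0.0, -0.0]]
[[-3.1, -35.8, -0.0], [-3.1, -35.8, -0.0], [-3.1, -35.8, -0.0], [-3.1, -35.8, -0.0], [-3.1, -35.8, -0.0]] [[0.0, -0.0, -0.0], [0.0, -0.0, -0.0], [0.0, -0.0, -0.0], [0.0, -0.0, -0.0], [0.0, -0.0, -0.0]]
[[-3.1, -35.8, -0.0], [-3.2, -35.8, -0.0], [-3.1, -35.8, -0.0], [-3.2, -35.9, -0.1], [-3.1, -35.8, -0.0]] [[0.0, -0.0, -0.0], [0.0, -0.0, -0.0], [0.0, -0.0, -0.0], [0.0, -0.0, -0.0], [0.0, -0.0, -0.0]]
end [541.2  92.9 135. ] -7.3
```

>>> send_rows --translation '[[0,0,-12],[0,0,-25],[0,0,-30],[0,0,-28],[0,0,-14]]' --dr '[[0,0,0],[0,0,0],[0,0,0],[0,0,0],[0,0,0]]' --grip '[30,30,30,30,30]'

```text
clock: 45.32
position: [526.7, -266.4, 136.3]
ee_rot: [0.998, -0.064, 0.001, 0.0]
contact_force: [0.1, 0.3, -0.5]
gripper_width: 43.8
```

>>> send_rows --translation '[[-1.5,-15,0],[-2.5,-30,0],[-3.5,-40,0],[-3.5,-40,0],[-3.5,-40,0]]' --dr '[[0,0,0],[0,0,0],[0,0,0],[0,0,0],[0,0,0]]' --grip '[30,30,30,30,30]'

```text
clock: 45.95
position: [531.6, -98.7, 133.0]
ee_rot: [0.998, -0.064, -0.002, 0.0]
contact_force: [0.3, -0.2, -0.9]
gripper_width: 43.9
```

>>> send_rows --translation '[[-4,-45,0],[-4,-45,0],[-4,-45,0],[-3.5,-40,0],[-1.5,-18,0]]' --dr '[[0,0,0],[0,0,0],[0,0,0],[0,0,0],[0,0,0]]' --grip '[30,30,30,30,30]'

```text
clock: 46.58
position: [539.3, 95.1, 133.2]
ee_rot: [0.998, -0.062, -0.001, 0.001]
contact_force: [0.3, -1.0, -0.9]
gripper_width: 43.8
```

>>> send_rows --translation '[[0,0,10],[0,0,20],[0,0,25],[0,0,15],[0,0,0]]' --dr '[[0,0,0],[0,0,0],[0,0,0],[0,0,0],[0,0,0]]' --grip '[30,30,30,30,30]'

```text
clock: 47.2
position: [539.6, 91.7, 63.2]
ee_rot: [0.998, -0.064, -0.002, 0.001]
contact_force: [0.6, -0.1, -0.7]
gripper_width: 44.1
```

```bash
python3 - <<'E'
from h import *
st()
plan((541.2,93.3,25.5,-7.2,5))
E
```

```text
47.2 [539.6  91.7  63.2] yaw -7.4 F [ 0.6 -0.1 -0.7] w 44.1 j6 0.98
[[0.3, -0.4, 7.5], [0.3, -0.4, 7.5], [0.3, -0.4, 7.5], [0.3, -0.3, 7.6], [0.4, -0.4, 7.5]] [[0.0, 0.0, -0.0], [0.0, 0.0, -0.0], [0.0, 0.0, -0.0], [0.0, 0.0, -0.0], [0.0, 0.0, -0.0]]
end [541.3  93.3  25.5] -7.4
```

>>> send_rows --translation '[[0.3,-0.4,10],[0.3,-0.4,12],[0,-0.4,8],[0,0,5],[0,0,0]]' --dr '[[0,0,0],[0,0,0],[0,0,0],[0,0,0],[0,0,0]]' --grip '[30,30,30,30,30]'

```text
clock: 47.82
position: [541.1, 93.9, 29.3]
ee_rot: [0.998, -0.064, -0.0, 0.0]
contact_force: [-0.5, 0.6, -0.3]
gripper_width: 43.9
```

```bash
python3 - <<'E'
from h import *
st()
plan((541.2,93.3,25.3,-7.2,2))
E
```

```text
47.83 [541.1  93.9  29.3] yaw -7.3 F [-0.5  0.6 -0.3] w 43.9 j6 0.98
[[0.1, 0.3, 2.0], [0.0, 0.3, 2.0]] [[0.0, 0.0, -0.0], [0.0, 0.0, -0.0]]
end [541.2  93.3  25.3] -7.3
```

>>> send_rows --translation '[[0,0.5,2],[0,0,1.5],[0,0,0.3],[0,0,0],[0,0,0]]' --dr '[[0,0,0],[0,0,0],[0,0,0],[0,0,0],[0,0,0]]' --grip '[30,30,30,30,30]'

```text
clock: 48.45
position: [541.4, 93.5, 26.0]
ee_rot: [0.998, -0.064, 0.0, -0.0]
contact_force: [0.3, -0.1, -0.8]
gripper_width: 43.6
```

>>> send_rows --translation '[[0,0,0],[0,0,0],[0,0,0],[0,0,0],[0,0,0]]' --dr '[[0,0,0],[0,0,0],[0,0,0],[0,0,0],[0,0,0]]' --grip '[48,54,62,75,80]'

```text
clock: 49.08
position: [541.3, 93.5, 25.9]
ee_rot: [0.998, -0.064, -0.0, 0.0]
contact_force: [-0.8, -0.1, 0.6]
gripper_width: 80.1
```

>>> send_rows --translation '[[0,0,-10],[0,0,-25],[0,0,-30],[0,0,-35],[0,0,-35]]' --dr '[[0,0,0],[0,0,0],[0,0,0],[0,0,0],[0,0,0]]' --grip '[80,80,80,85,85]'

```text
clock: 49.7
position: [541.2, 93.5, 162.8]
ee_rot: [0.998, -0.064, 0.0, -0.0]
contact_force: [0.5, 0.0, 0.0]
gripper_width: 85.2
```

```bash
python3 - <<'E'
from h import *
st()
plan((437.7,-283.1,160,-7.2,10))
E
```

```text
49.7 [541.2  93.5 162.8] yaw -7.3 F [0.5 0.  0. ] w 85.2 j6 0.98
[[-5.5, 38.7, 0.3], [-5.5, 38.7, 0.3], [-5.5, 38.7, 0.3], [-5.5, 38.6, 0.2], [-5.5, 38.7, 0.3]] [[-0.0, -0.0, -0.0], [-0.0, -0.0, -0.0], [-0.0, -0.0, -0.0], [-0.0, -0.0, -0.0], [-0.0, -0.0, -0.0]]
[[-5.5, 38.6, 0.2], [-5.5, 38.7, 0.3], [-5.5, 38.6, 0.2], [-5.4, 38.7, 0.3], [-5.5, 38.6, 0.2]] [[-0.0, -0.0, -0.0], [-0.0, -0.0, -0.0], [-0.0, -0.0, -0.0], [-0.0, -0.0, -0.0], [-0.0, -0.0, -0.0]]
end [ 437.7 -283.1  160. ] -7.3
```

>>> send_rows --translation '[[-3,20,0],[-6,40,0],[-6,43,0],[-6.5,45,0],[-6.5,45,0]]' --dr '[[0,0,0],[0,0,0],[0,0,0],[0,0,0],[0,0,0]]' --grip '[85,85,85,85,85]'

```text
clock: 50.32
position: [487.6, -96.0, 160.6]
ee_rot: [0.998, -0.064, -0.001, 0.0]
contact_force: [0.5, 0.6, -0.3]
gripper_width: 85.0
```

>>> send_rows --translation '[[-6.5,45,0],[-6.5,45,0],[-6,43,0],[-5,40,0],[-3,20.5,0]]' --dr '[[0,0,0],[0,0,0],[0,0,0],[0,0,0],[0,0,0]]' --grip '[85,85,85,85,85]'

```text
clock: 50.95
position: [435.9, -284.6, 160.4]
ee_rot: [0.998, -0.065, -0.001, -0.0]
contact_force: [0.7, 0.4, -0.9]
gripper_width: 84.6
```

>>> send_rows --translation '[[0,0,15],[0,0,20],[0,0,10],[0,0,0],[0,0,0]]' --dr '[[0,0,0],[0,0,0],[0,0,0],[0,0,0],[0,0,0]]' --grip '[85,85,85,85,85]'

```text
clock: 51.58
position: [438.1, -282.7, 116.3]
ee_rot: [0.998, -0.063, 0.0, 0.0]
contact_force: [-0.2, -0.1, 0.5]
gripper_width: 85.0
```

```bash
python3 - <<'E'
from h import *
st()
plan((437.7,-283.1,29,-7.2,5))
E
```

```text
51.58 [ 438.1 -282.7  116.3] yaw -7.3 F [-0.2 -0.1  0.5] w 85.0 j6 1.71
[[-0.1, 0.1, 17.5], [-0.1, 0.1, 17.5], [-0.1, 0.1, 17.4], [-0.1, 0.1, 17.5], [-0.0, 0.0, 17.4]] [[0.0, -0.0, -0.0], [0.0, -0.0, -0.0], [0.0, -0.0, -0.0], [0.0, -0.0, -0.0], [0.0, -0.0, -0.0]]
end [ 437.7 -283.1   29. ] -7.3
```

>>> send_rows --translation '[[-0.3,0.4,20],[0,0,25],[0,0,20],[0,0,15],[0,0,7]]' --dr '[[0,0,0],[0,0,0],[0,0,0],[0,0,0],[0,0,0]]' --grip '[85,85,85,85,85]'

```text
clock: 52.2
position: [437.4, -283.2, 28.5]
ee_rot: [0.998, -0.064, -0.0, 0.0]
contact_force: [0.7, 0.4, 0.4]
gripper_width: 85.2
```

>>> send_rows --translation '[[0,0,0],[0,0,0],[0,0,0],[0,0,0],[0,0,0]]' --dr '[[0,0,0],[0,0,0],[0,0,0],[0,0,0],[0,0,0]]' --grip '[75,65,55,45,35]'

```text
clock: 52.82
position: [437.7, -283.4, 29.7]
ee_rot: [0.998, -0.063, 0.001, 0.0]
contact_force: [-0.4, 1.3, 5.4]
gripper_width: 45.6
```

>>> send_rows --translation '[[0,0,0],[0,0,0],[0,0,0],[0,0,0],[0,0,0]]' --dr '[[0,0,0],[0,0,0],[0,0,0],[0,0,0],[0,0,0]]' --grip '[30,30,30,30,30]'

```text
clock: 53.45
position: [437.7, -283.4, 29.7]
ee_rot: [0.998, -0.063, 0.001, 0.0]
contact_force: [-1.3, 1.6, 5.9]
gripper_width: 46.1
```

```bash
python3 - <<'E'
from h import *
st()
p=arm.read_state()['position']
plan((*p[:2],140,-7.2,5),(p[0]-437.7+530.5,-1.4,140,-7.2,10))
E
```

```text
53.45 [ 437.7 -283.4   29.7] yaw -7.3 F [-1.3  1.6  5.9] w 46.1 j6 1.71
[[0.0, 0.0, -22.1], [0.0, 0.0, -22.1], [0.0, 0.0, -22.0], [0.1, 0.0, -22.1], [0.0, 0.0, -22.0]] [[0.0, -0.0, -0.0], [0.0, -0.0, -0.0], [0.0, -0.0, -0.0], [0.0, -0.0, -0.0], [0.0, -0.0, -0.0]]
[[5.6, -29.1, -0.0], [5.6, -29.1, -0.0], [5.6, -29.2, -0.0], [5.7, -29.1, -0.0], [5.6, -29.2, -0.0]] [[0.0, -0.0, -0.0], [0.0, -0.0, -0.0], [0.0, -0.0, -0.0], [0.0, -0.0, -0.0], [0.0, -0.0, -0.0]]
[[5.7, -29.1, -0.0], [5.6, -29.2, -0.0], [5.7, -29.1, -0.0], [5.6, -29.2, -0.0], [5.7, -29.1, -0.1]] [[0.0, -0.0, -0.0], [0.0, -0.0, -0.0], [0.0, -0.0, -0.0], [0.0, -0.0, -0.0], [0.0, -0.0, -0.0]]
end [530.6  -1.4 140. ] -7.3
```

>>> send_rows --translation '[[0,0,-12],[0,0,-25],[0,0,-30],[0,0,-28],[0,0,-14]]' --dr '[[0,0,0],[0,0,0],[0,0,0],[0,0,0],[0,0,0]]' --grip '[30,30,30,30,30]'

```text
clock: 54.08
position: [437.8, -283.4, 139.7]
ee_rot: [0.998, -0.064, 0.001, 0.0]
contact_force: [-0.2, -0.4, -1.3]
gripper_width: 46.1
```

>>> send_rows --translation '[[3,-15,0],[6,-30,0],[6,-30,0],[7,-35,0],[7,-35,0]]' --dr '[[0,0,0],[0,0,0],[0,0,0],[0,0,0],[0,0,0]]' --grip '[30,30,30,30,30]'

```text
clock: 54.7
position: [483.8, -141.3, 136.5]
ee_rot: [0.998, -0.064, -0.001, -0.0]
contact_force: [-0.2, -0.2, -0.6]
gripper_width: 46.2
```

>>> send_rows --translation '[[7,-35,0],[7,-35,0],[6,-35,0],[5,-26,0],[2.5,-15,0]]' --dr '[[0,0,0],[0,0,0],[0,0,0],[0,0,0],[0,0,0]]' --grip '[30,30,30,30,30]'

```text
clock: 55.32
position: [529.7, -0.1, 136.6]
ee_rot: [0.998, -0.063, -0.001, 0.0]
contact_force: [0.7, 0.6, -0.7]
gripper_width: 45.9
```

>>> send_rows --translation '[[0,0,10],[0,0,20],[0,0,25],[0,0,15],[0,0,0]]' --dr '[[0,0,0],[0,0,0],[0,0,0],[0,0,0],[0,0,0]]' --grip '[30,30,30,30,30]'

```text
clock: 55.95
position: [529.1, -2.6, 66.5]
ee_rot: [0.998, -0.064, -0.002, 0.001]
contact_force: [-0.9, -0.5, -0.9]
gripper_width: 45.7
```

```bash
python3 - <<'E'
from h import *
st()
plan((530.5,-1.4,33,-7.2,5))
E
```

```text
55.95 [529.1  -2.6  66.5] yaw -7.4 F [-0.9 -0.5 -0.9] w 45.7 j6 1.14
[[0.3, -0.3, 6.7], [0.3, -0.3, 6.7], [0.2, -0.3, 6.7], [0.3, -0.3, 6.7], [0.2, -0.2, 6.7]] [[0.0, 0.0, -0.0], [0.0, 0.0, -0.0], [0.0, 0.0, -0.0], [0.0, 0.0, -0.0], [0.0, 0.0, -0.0]]
end [530.5  -1.4  33. ] -7.4
```

>>> send_rows --translation '[[0.3,-0.3,10],[0.3,-0.3,12],[0,0,8],[0,0,4],[0,0,0]]' --dr '[[0,0,0],[0,0,0],[0,0,0],[0,0,0],[0,0,0]]' --grip '[30,30,30,30,30]'

```text
clock: 56.58
position: [530.9, -1.3, 33.6]
ee_rot: [0.998, -0.064, -0.0, 0.0]
contact_force: [1.1, 0.0, -0.9]
gripper_width: 45.6
```

```bash
python3 - <<'E'
from h import *
st()
plan((530.5,-1.4,29,-7.2,2))
E
```

```text
56.58 [530.9  -1.3  33.6] yaw -7.3 F [ 1.1  0.  -0.9] w 45.6 j6 1.14
[[-0.2, 0.1, 2.3], [-0.1, 0.1, 2.3]] [[0.0, 0.0, -0.0], [0.0, 0.0, -0.0]]
end [530.5  -1.4  29. ] -7.3
```

>>> send_rows --translation '[[-0.3,0,2],[0,0,1.5],[0,0,1],[0,0,0],[0,0,0]]' --dr '[[0,0,0],[0,0,0],[0,0,0],[0,0,0],[0,0,0]]' --grip '[30,30,30,30,30]'

```text
clock: 57.2
position: [530.7, -1.2, 29.5]
ee_rot: [0.998, -0.064, 0.0, -0.0]
contact_force: [0.3, -0.1, -1.4]
gripper_width: 45.8
```

>>> send_rows --translation '[[0,0,0],[0,0,0],[0,0,0],[0,0,0],[0,0,0]]' --dr '[[0,0,0],[0,0,0],[0,0,0],[0,0,0],[0,0,0]]' --grip '[50,56,64,72,75]'

```text
clock: 57.82
position: [530.7, -1.2, 29.5]
ee_rot: [0.998, -0.064, 0.0, -0.0]
contact_force: [-0.5, -0.2, -0.4]
gripper_width: 75.1
```

>>> send_rows --translation '[[0,0,-10],[0,0,-25],[0,0,-30],[0,0,-35],[0,0,-35]]' --dr '[[0,0,0],[0,0,0],[0,0,0],[0,0,0],[0,0,0]]' --grip '[75,75,75,75,75]'

```text
clock: 58.45
position: [530.6, -1.3, 166.3]
ee_rot: [0.998, -0.064, 0.0, -0.0]
contact_force: [0.8, -0.1, 0.1]
gripper_width: 75.3
```

>>> send_rows --translation '[[0,20,-10],[-10,40,-10],[-10,50,0],[-10,50,0],[-5,30,0]]' --dr '[[0,0,0],[0,0,0],[0,0,0],[0,0,0],[0,0,0]]' --grip '[75,75,75,75,75]'

```text
clock: 59.08
position: [469.8, -187.5, 184.0]
ee_rot: [0.998, -0.065, -0.001, -0.0]
contact_force: [0.7, -0.1, -0.3]
gripper_width: 75.0
```

```bash
python3 - <<'E'
from h import *
import cv2
st()
for c in("top","scene"):
    im=arm.get_image(c)[:,:,::-1];cv2.imwrite(f"pics/z_{c}.png",im)
    if c=="top":cv2.imwrite("pics/z_box.png",cv2.resize(im[175:287,270:366],None,fx=5,fy=5,interpolation=cv2.INTER_CUBIC))
    for t in ("jar_bronze","jar_grey","lid_pull","sanding_block"):
        print(t,c,[(np.round(d['xyz']).tolist(),round(d['confidence'],2)) for d in arm.place_of(t,c)[:2]])
E
```

```text
59.08 [ 469.8 -187.5  184. ] yaw -7.4 F [ 0.7 -0.1 -0.3] w 75.0 j6 1.5
jar_bronze top []
jar_grey top [([543.0, 94.0, 7.0], 0.6)]
lid_pull top [([607.0, 36.0, 70.0], 0.73)]
sanding_block top [([510.0, 314.0, 8.0], 0.58)]
jar_bronze scene [([530.0, -3.0, 1.0], 0.93)]
jar_grey scene [([539.0, 93.0, 5.0], 0.92), ([539.0, 92.0, 3.0], 0.59)]
lid_pull scene [([607.0, 37.0, 64.0], 0.88)]
sanding_block scene [([512.0, 318.0, 7.0], 0.97)]
```

View pics/z_box.png

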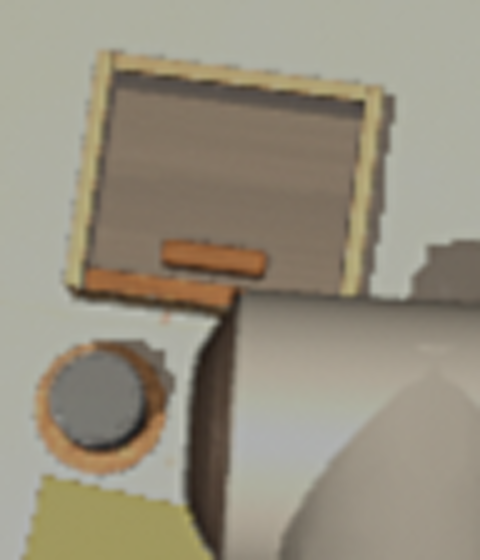

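View pics/z_scene.png

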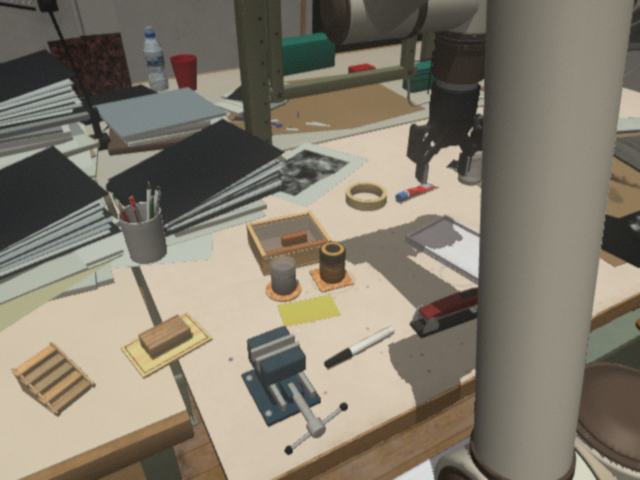

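```bash
python3 - <<'E'
from h import *
import cv2
a=cv2.imread("pics/a_scene.png");b=cv2.imread("pics/z_scene.png")
for n,(x,y,w,h) in dict(bronze=(317,238,30,46),grey=(268,252,32,44),pull=(278,228,34,20)).items():
    B=cv2.resize(b[y-5:y+h+5,x-5:x+w+5],None,fx=4,fy=4,interpolation=cv2.INTER_CUBIC);A=cv2.resize(a[y:y+h,x:x+w],None,fx=4,fy=4,interpolation=cv2.INTER_CUBIC)
    r=cv2.minMaxLoc(cv2.matchTemplate(B,A,cv2.TM_CCOEFF_NORMED));print(n,r[1],np.array(r[3])/4-5)
arm.job_done()
E
```

```text
bronze 0.9233146905899048 [ 0.5  -0.25]
grey 0.9907245635986328 [ 0.   -0.25]
pull 0.9756547212600708 [ 0.   -0.25]
the job is handed in; nothing more can be done
```

The job is handed in at about 60 s of the 144 s allowed; no verdict was reported. I stood both jars in the tray and slid the lid open to about 100 mm. The sanding block went onto the panel. Then I slid the lid shut against its stop and put each jar back on its own coaster, bronze on the square one and grey on the round one.

My last checks:
- **Jars:** both stand upright within about 0.5 pixel (roughly 1 mm) of their starting spots in the scene camera.
- **Sanding block:** its centre is about 2 mm from the panel's centre and its length about 1° off the panel's, from the top picture taken after the lid was shut. The final network readings were also within 4 mm.
- **Lid:** it met a firm stop on the last push, and the pull sits within 1 to 2 mm of its shut position. That reading depends on my estimate of the box position, good to about 2 mm.
- **Contacts:** the wrist force never went above about 6 N in the readings after each move. The gripper was open and clear of everything at the end.

**Not confirmed:** the arm hid the bronze jar in the final top view, so only the scene camera confirms its position.

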